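# Check a focusing screen on the light box

## Robot

A 7-joint arm with a two-finger parallel gripper is mounted at the origin on the work surface. World frame = base frame: x ahead of the robot, y to its left, z up, the work surface at z = 0. Lengths are in m, angles in rad, forces in N, time in s.
With the tool pointing down it reaches from about 0.4 to 0.9 m from the base axis. Payload 5.6 kg.
Tool frame: the origin (TCP) lies midway between the tips of the shut fingers; the grasp point (between the pads) lies 19 mm behind it; z points along the fingers, y is the line along which they close (so a half turn about z gives the same grasp; the last joint's range is limited). The gripper opens to 92 mm and grips with 3 to 60 N. Pads are 20 mm wide; open, the fingers measure 128 mm over their backs; the gripper's body (75 mm by 189 mm) begins 69 mm behind the grasp point.
Start: joints at [1.281, 0.468, -0.012, 1.603, 0.006, 1.071, -0.056], TCP at [0.159, -0.63, 0.215] pointing down, gripper open.
Joint ranges: [-2.53, 2.53], [-0.31, 2.02], [-1.57, 1.55], [0.28, 2.44], [-1.29, 4.43], [0.15, 1.84], [-2.92, 2.92]. Speed limits (rad/s): [2.57, 2.57, 3.14, 3.14, 3.14, 3.14, 3.14].

## Interface

Orientations are given as [roll, pitch, yaw] about the fixed x, y, z axes, in that order (R = Rz(yaw) Ry(pitch) Rx(roll)).
In Python, from bench import r gives the robot as it stands.
- The arm moves only by the tool servo_tool, never from a script. Its argument "rows" is a list of rows, each a list of 3 entries, a list of its own where there are three numbers: the shift along the tool's x, y, z in m, then the turn, a rotation vector about the tool's x, y, z in rad, then the opening, from -1 (shut) to 1 (fully open). In form: [[[dx, dy, dz], [ax, ay, az], grip], ...]. A call has 1 to 5 rows; each row is the pose to reach, as a shift and turn from the pose commanded when the call began, along the tool's axes at that moment; what a row does not reach only later rows make up. A row lasts 1/12 s, in which the tool goes at most 41.7 mm and 7.16 degrees, less where a joint would pass 70% of its speed; a pose out of reach is approached as far as the arm can. A call with a gripper value outside its range is refused whole. The fingers move at their own pace and stop on an object; "newtons" is the grip in N (left out, the last holds). Time passes only in rows, so rows that repeat a pose let the fingers close. It gives the time, the measured TCP pose, the force, the opening and the grip force at its end, in the units of the state.
- r.sense(): the state, without advancing time (a new reading comes with each control period).
- r.camera(name): name is "scene" or "side" or "wrist"; returns a dict with "img" (384x512x3 uint8, red, green, blue), "intrinsics" (3x3 intrinsics, pixels), "R" (3x3) and "t" (3): a world point X has camera coordinates R X + t; the wrist camera has in their place "T_tool_cam" (4x4, takes a point from camera to tool coordinates, whose origin is the TCP and whose axes are the flange's). Camera axes: x right, y down, z forward; pixel columns grow to the right and rows downward; lengths in m; the calibration is good to about 2 mm. A picture is of the moment at which its call begins: read the wrist's pose just before it. There is no depth.
- r.job_done(): hands the job in; it is judged then, once.
Trained networks look in a picture, given as the dict that the camera call returned (one of the last four; its "shot" number tells which), for a name from the list of things; names that differ only in an ending like _2 or _b are one class to them, and where a whole thing is asked for, a point or a joint stands for the part that bears it (a point fixed in the world has none). Each returns a list of dicts, best first, with "p" (0 to 1); they miss things now and then, are a little off and sometimes report something else, mostly with a low value. They report only what shows in the picture. A call takes as long as a camera call. They do not tell look-alikes from the thing itself.
- r.recognise(label, picture): "position" ([column, row] in pixels, amid what is visible of it).
The state is a dict: "clock": time; "joint_pos": joint angles; "dq": joint speeds; "tau": joint torques, N m; "position": TCP position; "ee_rot": TCP orientation; "contact_force": force on the tool from outside, world axes, zero at the start; "ft_torque": the same for the moment, N m; "grip_width": finger opening in m; "grasp_force": force on a finger pad.
Only numpy, scipy, OpenCV 4.12 (cv2) and the standard library are available. Lean on these libraries where they do the work, as an engineer would, in place of code of your own. Each camera call takes 0.05 s, during which the arm holds its last target. There are 200 camera calls.

## Task

Slide the flat steel lifter under the framed focusing screen lying on the wooden rack, lift it off with the lifter without touching the screen with the fingers, and lay it centred and straight on the two rails of the light box, clear of the lifter. Set the lifter down flat on the bare table and let go of it, then turn the light box's spring-return dial clockwise past its first two clicks to the third and finish while still holding it there with the fingers: it springs back if let go. Leave the other things where they stand.

Things in the scene. Friction and masses are not known exactly. Their poses are not given: they have to be found in the camera images.
- screen: ground-glass focusing screen in a thin aluminium frame, a flat plate 90 (x) x 120 (y) x 4 mm, about 90 g; origin at the centre of its underside, z up. Starts flat across the rails of the rack, its y within 0.03 rad of the rack's y
- rack: fixed low wooden rack; origin at the centre of its underside. Two rails along y, y -60 to 60 mm, inner faces at x = +-32, outer at +-50 mm, tops 22 mm above the table; a 3 mm floor between. Open at the -y end, where the lifter goes in towards +y; at the +y end (y 66 to 72 mm) a stop stands 6 mm above the rail tops
- lifter: loose spatula-like lifter, 140 g, flat on the table; origin on its underside below the handle's centre, blade towards +y. Steel blade 48 mm wide, 3 mm thick, y -40 to tip 150 mm; a 12 mm high lip at y 32 to 35 mm, so the screen's centre rides at y = 95 mm or more. Wooden handle bar along y, 20 mm wide, 70 mm long, 25 to 57 mm above the underside; grip from above across it
- lightbox: fixed grey light box 200 (x) x 300 (y) x 45 mm high; origin at the centre of its underside. On top: two aluminium rails along y, y -135 to -5 mm, inner faces at x = +-32, outer at +-50 mm, tops 67 mm above the table, both ends open (the lifter can enter over the rails and draw out to -y); and the dial at y = 85 mm
- bed (a point): centre of the light box's pair of rails, at the height of their tops (light box frame 0, -70, 67 mm); axes as the light box. The screen's origin belongs here, its y along the light box's y (either way round)
- dial (a joint): angle of the dial, rad: 0 at rest, grows clockwise seen from above, end stop at 1.3. Seats with clicks at about 0.4, 0.8 and 1.2 (marked on the box by one, two and three studs). A spring returns it to 0 from anywhere: 0.10 N m at 0 rising to 0.16 N m at 1.2; each click adds up to about 0.05 N m before its seat
- dial_grip (a point): point on the dial's vertical axis, in its grip bar, 83 mm above the table. The black bar is 14 mm wide, 60 mm long, 59 to 95 mm above the table, on a 60 mm round skirt. At dial 0 its long direction is the light box's +y turned 0.6 rad anticlockwise seen from above; it turns with the dial. The white line marks the end that points at the studs
- tank: bystander: black developing tank, 92 mm across, 118 mm high, origin under its centre
- reel: bystander: steel developing reel lying flat, 90 mm across, 40 mm high, origin under its centre
- lens: bystander: brass projector lens standing on end, 62 mm across, 88 mm high, origin under its centre
- canister1: bystander: yellow film canister, 33 mm across, 52 mm high, origin under its centre
- canister2: bystander: another such yellow film canister
- loupe: bystander: black loupe, 48 mm across, 48 mm high, origin under its centre
There are look-alikes about, which are no part of the job. What is shaped like the lifter but blue, orange or yellow is not meant.

How it is judged:
On the way, in this order (a step that is already met when the one before it is completed fails the run):
1. the screen is up on the lifter alone, clear of the rack (contact force between screen and lifter above 0.3 N and contact force between screen and rack below 0.02 N and height (world z) of screen above 0.032 m and angle between screen's own z axis and vertical below 0.3 rad), for 0.2 s.
2. the screen lies centred on the light box's rails, free of the lifter (x of screen in the frame of bed between -0.012 and 0.012 m and y of screen in the frame of bed between -0.02 and 0.02 m and z of screen in the frame of bed between -0.004 and 0.004 m and angle between the y axis of screen and the y axis of lightbox, either way round below 0.17 rad and angle between screen's own z axis and vertical below 0.06 rad and contact force between lifter and screen below 0.05 N), for 0.3 s.
3. the dial is turned to the third click (value of joint dial above 1.1 rad), for 0.2 s.
At the end, for the whole second after the job is handed in: The screen lies free of the lifter on the light box rails (12 mm across, 20 mm along, 0.17 rad, flat); the lifter stands flat on the table, let go; the dial is past 1.1 rad with the fingers pressing on it over 0.5 N, through the last second (all of step 2 and height (world z) of lifter between -0.004 and 0.006 m and angle between lifter's own z axis and vertical below 0.05 rad and contact force between each of the arm, the fingers and lifter below 0.05 N and value of joint dial above 1.1 rad and contact force between the fingers and dial above 0.5 N); the arm keeps its last pose, push and grip.
It fails at once if the fingers touch the screen (contact force between the fingers and screen above 0.3 N).
It fails at once if a bystander is shifted by more than 30 mm or tipped (distance of any of tank, reel, lens, canister1, canister2, loupe from where it was at the start of the episode above 0.03 m or angle between any of tank, reel, lens, canister1, canister2, loupe's own z axis and vertical above 0.5 rad).
It also fails if it takes over 72 s, if anything falls off the work surface, if the arm or the gripper's body presses on something with over 40 N, if the wrist force passes 120 N, or if a joint passes its speed limit or range.

## Working session

There is one attempt and no reset: what is moved stays moved. The work goes in short steps, Python scripts to look and compute and a tool call to move; the robot and the scene stay as the last step left them, time stands still between calls to the robot, and variables do not carry over. Pictures are saved under pics/ and viewed, at most 10 in all, crops included, and the job is handed in when it is done.

Besides the shell and the picture viewer there is one more tool, called after ">>>" in YAML: its name, and indented under it one key for each argument. servo_tool: Moves the arm, as the interface text tells. Its arguments: {"type":"object","properties":{"rows":{"type":"array"},"newtons":{"type":"number"}},"required":["rows"]}

```bash
ls; mkdir -p pics; python3 - <<'E'
from bench import r
import cv2,numpy as np
s=r.sense(); print({k:np.round(v,3).tolist() for k,v in s.items()})
for n in ("scene","side"):
    c=r.camera(n); cv2.imwrite(f"pics/{n}0.png",cv2.resize(c["img"][:,:,::-1],(800,600),interpolation=cv2.INTER_CUBIC))
    print(n,c["intrinsics"].tolist(),np.round(c["R"],4).tolist(),np.round(c["t"],4).tolist())
    for l in ["screen","rack","lifter","lightbox","dial","tank","reel","lens","canister1","loupe"]:
        print(l,[(np.round(d["position"]).tolist(),round(d["p"],2)) for d in r.recognise(l,c)[:4]])
c=r.camera("wrist");print(np.round(c["T_tool_cam"],4).tolist(),c["intrinsics"].tolist())
E
```

```text
pics
{'clock': 0.0, 'joint_pos': [1.281, 0.468, -0.012, 1.604, 0.006, 1.071, -0.056], 'dq': [0.001, 0.0, 0.001, -0.0, 0.001, -0.001, 0.001], 'tau': [0.0, -52.057, -0.013, -24.375, -0.057, 0.017, 0.0], 'position': [0.159, -0.63, 0.214], 'ee_rot': [-3.14, 0.0, 0.247], 'contact_force': [0.183, -0.347, -0.031], 'ft_torque': [0.02, -0.019, -0.015], 'grasp_force': 0.0, 'grip_width': 0.091}
scene [[438.52393158558283, 0.0, 252.0931529644177], [0.0, 438.52393158558283, 193.17072652582632], [0.0, 0.0, 1.0]] [[-0.3142, 0.9492, 0.0199], [0.5583, 0.2017, -0.8047], [-0.7678, -0.2417, -0.5933]] [0.2651, -0.2134, 1.9514]
screen [([262.0, 216.0], 0.74)]
rack [([261.0, 228.0], 0.74), ([260.0, 216.0], 0.45)]
lifter [([195.0, 190.0], 0.94), ([132.0, 186.0], 0.69), ([251.0, 157.0], 0.65), ([191.0, 159.0], 0.62)]
lightbox [([357.0, 236.0], 0.56)]
dial [([384.0, 228.0], 0.84)]
tank [([272.0, 243.0], 0.58)]
reel [([356.0, 236.0], 0.75), ([221.0, 237.0], 0.56)]
lens [([164.0, 214.0], 0.69)]
canister1 [([199.0, 221.0], 0.67)]
loupe [([167.0, 214.0], 0.62)]
side [[399.12768531552115, 0.0, 254.26384562051913],
[... 192 characters left out ...]
220.0], 0.57)]
rack [([225.0, 236.0], 0.7)]
lifter [([327.0, 166.0], 0.97), ([343.0, 206.0], 0.87), ([269.0, 185.0], 0.62), ([279.0, 246.0], 0.54)]
lightbox [([200.0, 319.0], 0.95), ([186.0, 332.0], 0.47)]
dial [([189.0, 330.0], 0.82), ([200.0, 320.0], 0.32)]
tank [([147.0, 229.0], 0.77)]
reel [([174.0, 201.0], 0.97), ([230.0, 236.0], 0.36)]
lens [([209.0, 164.0], 0.61)]
canister1 [([296.0, 209.0], 0.69), ([210.0, 185.0], 0.69)]
loupe [([278.0, 244.0], 0.53)]
[[0.0008, -0.9611, -0.2763, 0.0783], [1.0, 0.0012, -0.0013, 0.0006], [0.0015, -0.2762, 0.9611, -0.1713], [0.0, 0.0, 0.0, 1.0]] [[317.2664067976818, 0.0, 253.38171938719566], [0.0, 317.2664067976818, 192.33562298879315], [0.0, 0.0, 1.0]]
```

View pics/scene0.png

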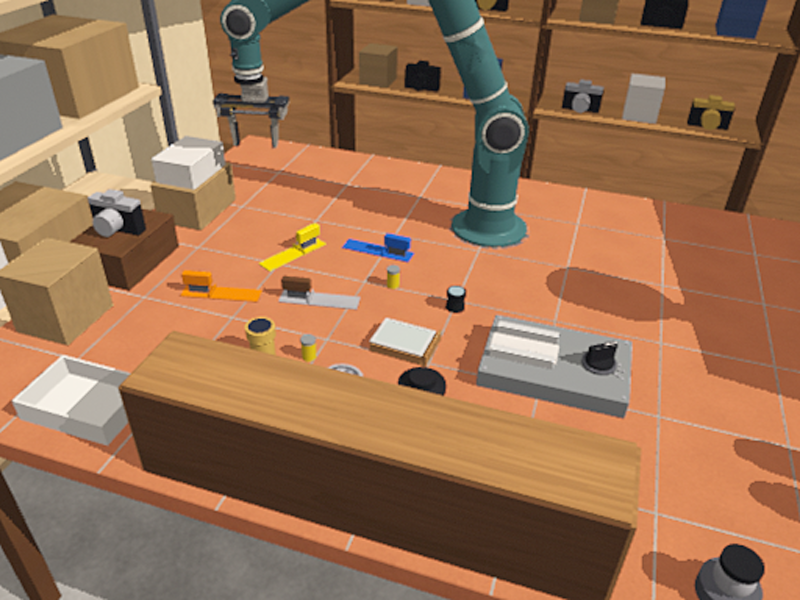

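View pics/side0.png

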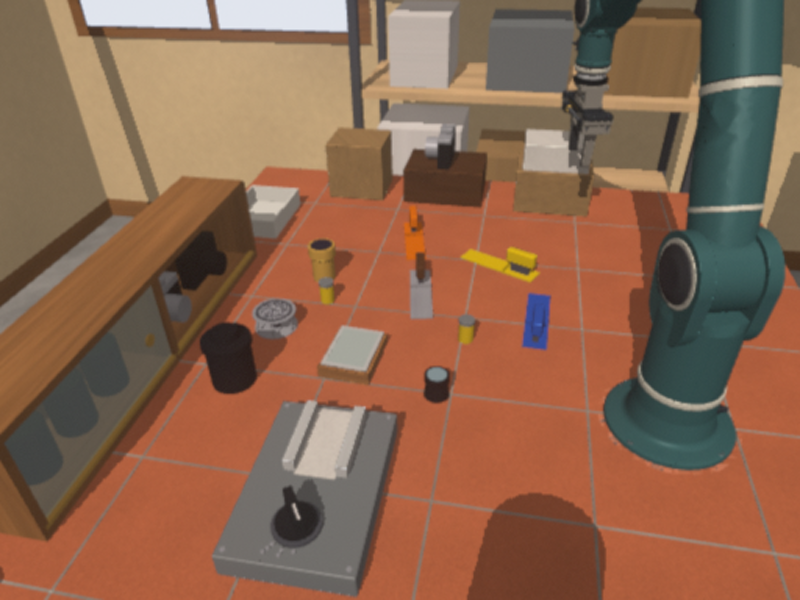

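The scene picture shows the true lifter (grey blade, brown handle) at about (300,290), the rack with the screen at (405,340), and the light box at (555,365). The side picture has the lifter at (420,290), the screen at (355,350), and the light box rails at (325,440) with the dial at (296,520). The blue, orange and yellow ones are decoys.

```bash
cat > h.py <<'E'
from bench import r
import cv2,numpy as np
from scipy.spatial.transform import Rotation as Ro
def cam(n):
    """returns dict with world->cam R,t, also for wrist"""
    s=r.sense(); c=r.camera(n)
    if n=="wrist":
        T=np.eye(4);T[:3,:3]=Ro.from_euler("xyz",s["ee_rot"]).as_matrix();T[:3,3]=s["position"]
        W=np.linalg.inv(T@c["T_tool_cam"]); c["Rw"],c["tw"]=W[:3,:3],W[:3,3]
    else: c["Rw"],c["tw"]=np.array(c["R"]),np.array(c["t"])
    return c
def ray(c,px,z):
    d=c["Rw"].T@np.linalg.inv(np.array(c["intrinsics"]))@[px[0],px[1],1]
    o=-c["Rw"].T@c["tw"]; return o+d*(z-o[2])/d[2]
def proj(c,X):
    p=np.array(c["intrinsics"])@(c["Rw"]@np.asarray(X)+c["tw"]); return p[:2]/p[2]
E
python3 - <<'E'
from h import *
S=cam("side");C=cam("scene");f=.64
for n,c,p,z in [("blade c side",S,(421,303),.003),("tipL",S,(411,317),.003),("tipR",S,(433,317),.003),("blade tip scene",C,(358,301),.003),("handle scene top",C,(297,280),.057),
 ("scr c side",S,(354,350),.026),("scr scene",C,(404,338),.026),
 ("scr s1",S,(344,327),.026),("scr s2",S,(387,333),.026),("scr s3",S,(369,371),.026),("scr s4",S,(321,364),.026),
 ("lb1",S,(286,403),.045),("lb2",S,(398,412),.045),("lb3",S,(355,585),.045),("lb4",S,(218,562),.045),
 ("dial",S,(289,488),.095),("tank",S,(229,335),.118),("loupe",S,(437,370),.048),("can1",S,(466,319),.052),("can2",S,(327,282),.052),("lens",S,(321,243),.088),("reel",S,(275,312),.04)]:
    print(n,np.round(ray(c,np.array(p)*f,z),3)[:2])
E
```

```text
blade c side [ 0.474 -0.271]
tipL [ 0.487 -0.217]
tipR [ 0.44  -0.225]
blade tip scene [ 0.461 -0.218]
handle scene top [ 0.5   -0.356]
scr c side [ 0.571 -0.062]
scr scene [ 0.584 -0.063]
scr s1 [ 0.61  -0.129]
scr s2 [ 0.519 -0.125]
scr s3 [ 0.528 -0.007]
scr s4 [ 0.623 -0.011]
lb1 [0.644 0.118]
lb2 [0.451 0.105]
lb3 [0.446 0.416]
lb4 [0.633 0.418]
dial [0.561 0.323]
tank [0.768 0.043]
loupe [ 0.401 -0.007]
can1 [ 0.366 -0.164]
can2 [ 0.678 -0.247]
lens [ 0.72  -0.349]
reel [ 0.759 -0.137]
```

>>> servo_tool:
  rows:
    - [[0.034,-0.02,-0.008],[0,0,-0.12],1]
    - [[0.068,-0.04,-0.016],[0,0,-0.24],1]
    - [[0.102,-0.06,-0.024],[0,0,-0.36],1]
    - [[0.136,-0.08,-0.032],[0,0,-0.48],1]
    - [[0.17,-0.1,-0.04],[0,0,-0.6],1]

```text
clock: 1.67
position: [0.3002, -0.4904, 0.2551]
ee_rot: [3.141, 0.0, 0.852]
contact_force: [0.7, -0.8, 0.3]
grip_width: 0.0919
grasp_force: 0.0
```

```bash
cat >> h.py <<'E'
def delta(target,yaw):
    """tool-frame shift and z turn from measured pose to a tool-down pose at target,yaw"""
    s=r.sense();R=Ro.from_euler("xyz",s["ee_rot"]);Rt=Ro.from_euler("xyz",[np.pi,0,yaw])
    print("t",round(s["clock"],2),"pos",np.round(s["position"],4),"rot",np.round(s["ee_rot"],4),"w",round(s["grip_width"],4),"F",np.round(s["contact_force"],1),"g",round(s["grasp_force"],1))
    print("shift",np.round(R.inv().apply(np.array(target)-s["position"]),4),"turn",np.round((R.inv()*Rt).as_rotvec(),4))
E
python3 -c "
from h import *
delta([.5,-.3,.29],1.8)"
```

```text
t 1.67 pos [ 0.3002 -0.4904  0.2551] rot [3.1413e+00 3.0000e-04 8.5240e-01] w 0.0919 F [ 0.7 -0.8  0.3] g 0.0
shift [ 0.2748  0.0251 -0.0349] turn [ 1.000e-04  5.000e-04 -9.476e-01]
```

>>> servo_tool:
  rows:
    - [[0.034,0.003,-0.004],[0,0,-0.12],1]
    - [[0.069,0.006,-0.008],[0,0,-0.24],1]
    - [[0.104,0.009,-0.013],[0,0,-0.36],1]
    - [[0.138,0.012,-0.017],[0,0,-0.48],1]
    - [[0.172,0.016,-0.022],[0,0,-0.59],1]

```text
clock: 2.08
position: [0.426, -0.3722, 0.277]
ee_rot: [3.142, 0.0, 1.443]
contact_force: [1.5, 0.0, 0.0]
grip_width: 0.0918
grasp_force: 0.0
```

```bash
python3 -c "
from h import *
delta([.5,-.3,.29],1.8)"
```

```text
t 2.08 pos [ 0.426  -0.3722  0.277 ] rot [3.1415e+00 4.0000e-04 1.4425e+00] w 0.0918 F [1.5 0.  0. ] g 0.0
shift [ 0.081   0.0642 -0.013 ] turn [-0.      0.0004 -0.3575]
```

>>> servo_tool:
  rows:
    - [[0.027,0.021,-0.004],[0,0,-0.12],1]
    - [[0.054,0.043,-0.009],[0,0,-0.24],1]
    - [[0.081,0.064,-0.013],[0,0,-0.36],1]
    - [[0.081,0.064,-0.013],[0,0,-0.36],1]
    - [[0.081,0.064,-0.013],[0,0,-0.36],1]

```text
clock: 2.5
position: [0.5008, -0.2999, 0.2898]
ee_rot: [3.141, -0.0, 1.801]
contact_force: [0.3, -0.6, -0.3]
grip_width: 0.0922
grasp_force: 0.0
```

```bash
python3 - <<'E'
from h import *
delta([.5,-.3,.29],1.8)
c=cam("wrist"); cv2.imwrite("pics/w1.png",cv2.resize(c["img"][:,:,::-1],(800,600),interpolation=cv2.INTER_CUBIC))
np.savez("w1.npz",Rw=c["Rw"],tw=c["tw"],intrinsics=c["intrinsics"])
E
```

```text
t 2.5 pos [ 0.5008 -0.2999  0.2898] rot [ 3.1407e+00 -1.0000e-04  1.8005e+00] w 0.0922 F [ 0.3 -0.6 -0.3] g 0.0
shift [ 0.0001 -0.0009 -0.0002] turn [ 0.0009 -0.0001  0.0005]
```

View pics/w1.png

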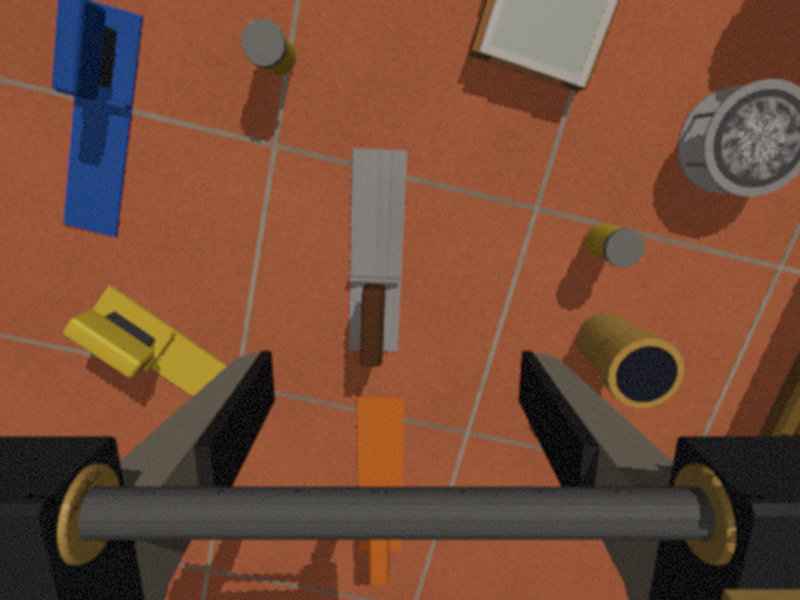

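Wrist view: the lifter's blade tip corners are at (353,149) and (407,150), the rear corners at (350,349) and (398,351), and the handle top runs (373,285) to (371,363). The rack's near corner, with the screen on it, shows at the top right.

```bash
python3 - <<'E'
from h import *
c=dict(np.load("w1.npz"));f=.64
P=[ray(c,np.array(p)*f,.003)[:2] for p in [(353,149),(407,150),(398,351),(350,349)]]
print(np.round(P,4), [round(float(np.linalg.norm(P[i]-P[(i+1)%4])),4) for i in range(4)])
tip=(P[0]+P[1])/2;bk=(P[2]+P[3])/2;u=(tip-bk)/np.linalg.norm(tip-bk)
o=(bk+tip)/2-u*.055
print("origin",o,"yaw y-axis",np.arctan2(u[1],u[0]))
h=[ray(c,np.array(p)*f,.057)[:2] for p in [(373,285),(371,363)]];print("handle",np.round(h,4),np.mean(h,0))
yaw=np.arctan2(u[1],u[0])
delta([*o,.13],yaw); delta([*o,.022],yaw)
E
```

```text
[[ 0.4449 -0.2248]
 [ 0.4916 -0.2147]
 [ 0.5276 -0.4019]
 [ 0.4809 -0.4107]] [0.0477, 0.1906, 0.0475, 0.1893]
origin [ 0.49666754 -0.36705804] yaw y-axis 1.7612726804263845
handle [[ 0.4883 -0.328 ]
 [ 0.5018 -0.3974]] [ 0.4950487  -0.36269986]
t 2.55 pos [ 0.4994 -0.3017  0.2895] rot [-3.1412e+00  2.0000e-04  1.7969e+00] w 0.0919 F [ 1.1 -0.5 -1.1] g 0.0
shift [-0.063  -0.0172  0.1595] turn [-0.0004  0.0002  0.0356]
t 2.55 pos [ 0.4994 -0.3017  0.2895] rot [-3.1412e+00  2.0000e-04  1.7969e+00] w 0.0919 F [ 1.1 -0.5 -1.1] g 0.0
shift [-0.063  -0.0172  0.2675] turn [-0.0004  0.0002  0.0356]
```

>>> servo_tool:
  rows:
    - [[-0.014,-0.004,0.038],[0,0,-0.036],1]
    - [[-0.028,-0.008,0.076],[0,0,0.036],1]
    - [[-0.042,-0.013,0.114],[0,0,0.036],1]
    - [[-0.053,-0.017,0.15],[0,0,0.036],1]
    - [[-0.053,-0.017,0.18],[0,0,0.036],1]

```text
clock: 2.97
position: [0.4909, -0.362, 0.1065]
ee_rot: [-3.138, 0.001, 1.753]
contact_force: [-0.5, -0.6, -0.9]
grip_width: 0.0918
grasp_force: 0.0
```

```bash
python3 - <<'E'
from h import *
delta([.4948,-.357,.023],1.7613)
E
```

```text
t 2.97 pos [ 0.4909 -0.362   0.1065] rot [-3.1381e+00  8.0000e-04  1.7531e+00] w 0.0918 F [-0.5 -0.6 -0.9] g 0.0
shift [0.0043 0.0051 0.0835] turn [-0.0035  0.0008 -0.0082]
```

>>> servo_tool:
  rows:
    - [[0.002,0.002,0.03],[0,0,0],1]
    - [[0.003,0.003,0.06],[0,0,0],1]
    - [[0.003,0.003,0.083],[0,0,0],1]
    - [[0.003,0.003,0.083],[0,0,0],1]
    - [[0.003,0.003,0.083],[0,0,0],1]

```text
clock: 3.38
position: [0.4951, -0.3547, 0.0256]
ee_rot: [-3.139, -0.001, 1.758]
contact_force: [-0.2, 0.1, 0.0]
grip_width: 0.0919
grasp_force: 0.0
```

```bash
python3 - <<'E'
from h import *
delta([.4948,-.357,.023],1.7613)
E
```

```text
t 3.38 pos [ 0.4951 -0.3547  0.0256] rot [-3.1388e+00 -1.4000e-03  1.7581e+00] w 0.0919 F [-0.2  0.1  0. ] g 0.0
shift [-0.0022 -0.0007  0.0026] turn [-0.0028 -0.0014 -0.0032]
```

>>> servo_tool:
  rows:
    - [[0,0,0.002],[0,0,0],-1]
    - [[0,0,0.002],[0,0,0],-1]
    - [[0,0,0.002],[0,0,0],-1]
    - [[0,0,0.002],[0,0,0],-1]
    - [[0,0,0.002],[0,0,0],-1]
  newtons: 60

```text
clock: 3.8
position: [0.4975, -0.3542, 0.0256]
ee_rot: [3.141, 0.001, 1.761]
contact_force: [-0.1, -0.5, 0.1]
grip_width: 0.0606
grasp_force: 0.0
```

>>> servo_tool:
  rows:
    - [[0,0,0],[0,0,0],-1]
    - [[0,0,0],[0,0,0],-1]
    - [[0,0,0],[0,0,0],-1]
    - [[0,0,0],[0,0,0],-1]
    - [[0,0,0],[0,0,0],-1]

```text
clock: 4.22
position: [0.4969, -0.3538, 0.0245]
ee_rot: [-3.141, -0.0, 1.761]
contact_force: [-1.9, 0.0, 0.4]
grip_width: 0.0273
grasp_force: 0.5
```

```bash
python3 - <<'E'
from h import *
delta([.57,-.24,.15],1.6)
E
```

```text
t 4.22 pos [ 0.4969 -0.3538  0.0245] rot [-3.1413e+00 -1.0000e-04  1.7607e+00] w 0.0273 F [-1.9  0.   0.4] g 0.5
shift [ 0.098   0.0932 -0.1255] turn [-3.000e-04 -1.000e-04  1.607e-01]
```

>>> servo_tool:
  rows:
    - [[0,0,0],[0,0,0],-1]
    - [[0,0,0],[0,0,0],-1]
    - [[0,0,0],[0,0,0],-1]
    - [[0,0,0],[0,0,0],-1]
    - [[0,0,-0.02],[0,0,0],-1]

```text
clock: 4.63
position: [0.4946, -0.3523, 0.0412]
ee_rot: [-3.137, -0.005, 1.761]
contact_force: [-1.4, 0.6, -2.0]
grip_width: 0.0195
grasp_force: 60.0
```

>>> servo_tool:
  rows:
    - [[0,0,-0.03],[0,0,0.03],-1]
    - [[0,0,-0.06],[0,0,0.06],-1]
    - [[0.01,0.02,-0.09],[0,0,0.09],-1]
    - [[0.02,0.04,-0.12],[0,0,0.12],-1]
    - [[0.03,0.06,-0.15],[0,0,0.16],-1]

```text
clock: 5.05
position: [0.5506, -0.3124, 0.1959]
ee_rot: [3.141, -0.0, 1.598]
contact_force: [0.1, -0.2, -1.6]
grip_width: 0.0197
grasp_force: 60.0
```

```bash
python3 - <<'E'
from h import *
delta([.57,-.24,.2],1.6)
E
```

```text
t 5.05 pos [ 0.5506 -0.3124  0.1959] rot [ 3.1415e+00 -4.0000e-04  1.5984e+00] w 0.0197 F [ 0.1 -0.2 -1.6] g 60.0
shift [ 0.0719  0.0214 -0.004 ] turn [ 0.0001 -0.0004 -0.0016]
```

>>> servo_tool:
  rows:
    - [[0.024,-0.015,-0.021],[0,0,0],-1]
    - [[0.05,-0.03,-0.042],[0,0,0],-1]
    - [[0.076,-0.046,-0.064],[0,0,0],-1]
    - [[0.102,-0.062,-0.086],[0,0,0],-1]
    - [[0.128,-0.078,-0.107],[0,0,0],-1]

```text
clock: 5.47
position: [0.4676, -0.1857, 0.3022]
ee_rot: [-3.141, -0.0, 1.601]
contact_force: [-0.8, -0.7, -1.1]
grip_width: 0.0198
grasp_force: 60.0
```

>>> servo_tool:
  rows:
    - [[0.024,-0.014,-0.019],[0,0,0],-1]
    - [[0.046,-0.028,-0.037],[0,0,0],-1]
    - [[0.046,-0.028,-0.037],[0,0,0],-1]
    - [[0.046,-0.028,-0.037],[0,0,0],-1]

```text
clock: 5.8
position: [0.4394, -0.1414, 0.3398]
ee_rot: [3.139, 0.003, 1.603]
contact_force: [0.0, -1.4, -1.7]
grip_width: 0.0195
grasp_force: 60.0
```

```bash
python3 - <<'E'
from h import *
delta([.44,.08,.34],1.6)
c=cam("wrist"); cv2.imwrite("pics/w2.png",cv2.resize(c["img"][:,:,::-1],(800,600),interpolation=cv2.INTER_CUBIC))
np.savez("w2.npz",Rw=c["Rw"],tw=c["tw"],intrinsics=c["intrinsics"])
print([np.round(proj(c,[x,y,.026])/.64) for x,y in [(.61,-.129),(.519,-.125),(.528,-.007),(.623,-.011)]])
E
```

```text
t 5.8 pos [ 0.4394 -0.1414  0.3398] rot [3.1389e+00 2.6000e-03 1.6028e+00] w 0.0195 F [ 0.  -1.4 -1.7] g 60.0
shift [ 0.2213  0.0077 -0.0007] turn [0.0027 0.0026 0.0028]
[array([569., 233.]), array([477., 226.]), array([497.,  96.]), array([600., 105.])]
```

View pics/w2.png

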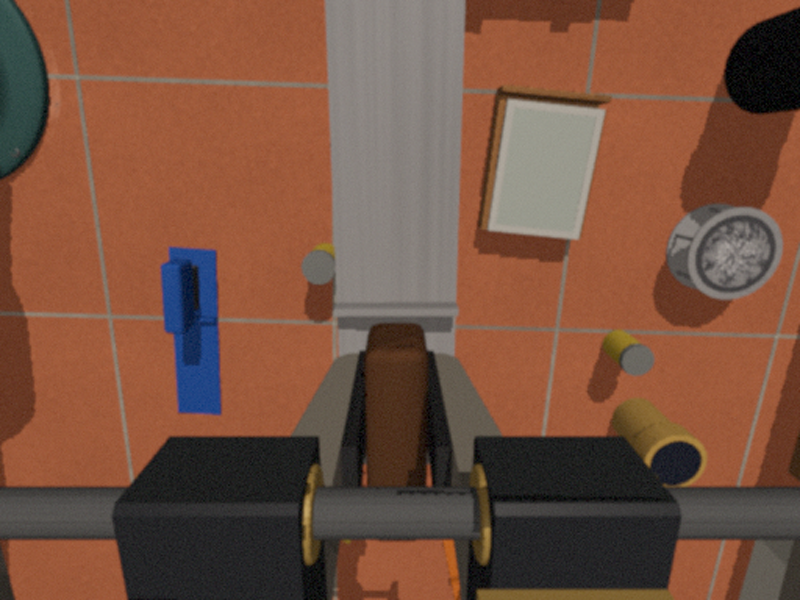

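The wrist view shows the lifter held straight (blade centred on column 396). The screen corners are at (488,233), (578,239), (605,103) and (507,97), and the rack's stop lies along (500,88)–(609,100).

```bash
python3 - <<'E'
from h import *
c=dict(np.load("w2.npz"));f=.64
P=np.array([ray(c,np.array(p)*f,.026)[:2] for p in [(488,233),(578,239),(605,103),(507,97)]])
print(np.round(P,4), [round(float(np.linalg.norm(P[i]-P[(i+1)%4])),4) for i in range(4)],P.mean(0))
u=(P[2]+P[3]-P[0]-P[1]);print("yaw",np.arctan2(u[1],u[0]), "from x", [np.arctan2(*(v)[::-1]) for v in (P[1]-P[0],P[2]-P[3])])
q=[ray(c,np.array(p)*f,.028)[:2] for p in [(500,88),(609,100)]];print("stop",np.round(q,4),np.arctan2(*(q[1]-q[0])[::-1]))
q=ray(c,np.array((482,229))*f,.022)[:2];print("rack corner",q)
q=ray(c,np.array((499,97))*f,.022)[:2];print("rack left edge far",q)
E
```

```text
[[ 0.5305 -0.1317]
 [ 0.6196 -0.1347]
 [ 0.6275 -0.0095]
 [ 0.5374 -0.0073]] [0.0891, 0.1255, 0.0901, 0.1245] [ 0.57874599 -0.07079182]
yaw 1.5118952102629168 from x [np.float64(-0.0340546786041931), np.float64(-0.02366670533790116)]
stop [[ 5.299e-01 -2.000e-04]
 [ 6.299e-01 -7.000e-03]] -0.0679177967815653
rack corner [ 0.52506809 -0.1284803 ]
rack left edge far [ 0.53087809 -0.00711305]
```

>>> servo_tool:
  rows:
    - [[0.035,0.001,0],[0,0,0],-1]
    - [[0.07,0.002,0],[0,0,0],-1]
    - [[0.11,0.004,0],[0,0,0],-1]
    - [[0.15,0.005,0],[0,0,0],-1]
    - [[0.19,0.007,0],[0,0,0],-1]

```text
clock: 6.27
position: [0.4404, 0.0485, 0.3374]
ee_rot: [-3.14, -0.001, 1.598]
contact_force: [0.7, 0.5, -1.5]
grip_width: 0.0196
grasp_force: 60.0
```

>>> servo_tool:
  rows:
    - [[0.025,0,0],[0,0,0],-1]
    - [[0.04,0,0],[0,0,0],-1]
    - [[0.04,0,0],[0,0,0],-1]
    - [[0.04,0,0],[0,0,0],-1]

```text
clock: 6.6
position: [0.4395, 0.0873, 0.3375]
ee_rot: [-3.139, -0.001, 1.601]
contact_force: [0.5, -1.2, -2.4]
grip_width: 0.0192
grasp_force: 60.0
```

```bash
python3 - <<'E'
from h import *
delta([.44,.1,.34],1.6)
c=cam("wrist"); cv2.imwrite("pics/w3.png",cv2.resize(c["img"][:,:,::-1],(800,600),interpolation=cv2.INTER_CUBIC))
np.savez("w3.npz",Rw=c["Rw"],tw=c["tw"],intrinsics=c["intrinsics"])
E
```

```text
t 6.6 pos [0.4395 0.0873 0.3375] rot [-3.1395e+00 -5.0000e-04  1.6013e+00] w 0.0192 F [ 0.5 -1.2 -2.4] g 60.0
shift [ 0.0127  0.0009 -0.0025] turn [-0.0021 -0.0005  0.0013]
```

View pics/w3.png

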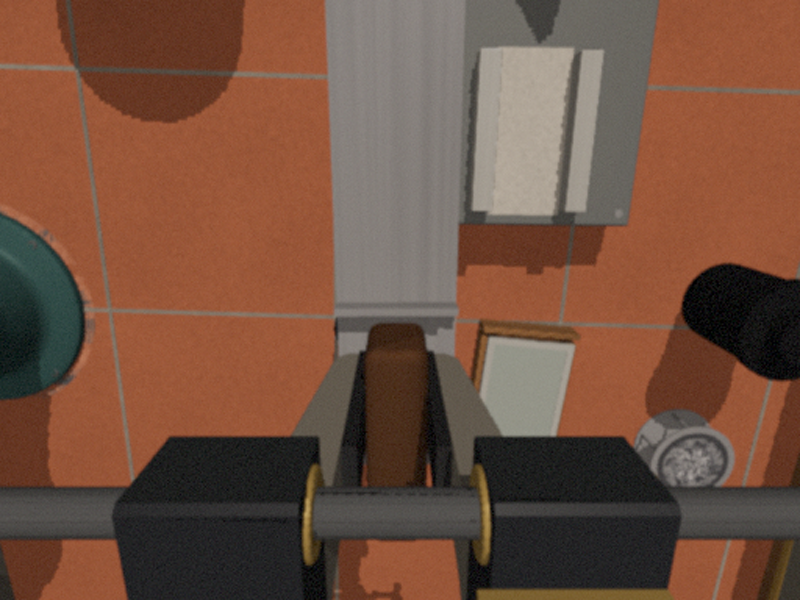

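Wrist view: left rail top has outer edge (473,211)–(480,48) and inner edge (494,213)–(502,48). Right rail top has inner edge (567,212)–(581,50) and outer edge (587,213)–(603,50). The screen's far corners are at (486,337) and (574,344).

```bash
python3 - <<'E'
from h import *
c=dict(np.load("w3.npz"));f=.64
P=np.array([ray(c,np.array(p)*f,.067)[:2] for p in [(473,211),(587,213),(603,50),(480,48),(494,213),(567,212),(581,50),(502,48)]])
print(np.round(P,4), "bed",P[:4].mean(0),P[4:].mean(0), [round(float(np.linalg.norm(P[i]-P[(i+1)%4])),4) for i in range(4)])
u=(P[2]+P[3]-P[0]-P[1]);print("yaw",np.arctan2(u[1],u[0]), "from x", [np.arctan2(*(v)[::-1]) for v in (P[1]-P[0],P[2]-P[3])])
print("box corner",[ray(c,np.array(p)*f,.045)[:2] for p in [(628,225),(656,0)]])
q=[ray(c,np.array(p)*f,.026)[:2] for p in [(486,337),(574,344)]];print("screen far",np.round(q,4),np.arctan2(*(q[1]-q[0])[::-1]))
q=[ray(c,np.array(p)*f,.028)[:2] for p in [(481,321),(578,328)]];print("stop far",np.round(q,4),np.arctan2(*(q[1]-q[0])[::-1]))
E
```

```text
[[0.5061 0.1229]
 [0.6067 0.1243]
 [0.6017 0.2548]
 [0.5021 0.2532]
 [0.5248 0.1217]
 [0.589  0.1246]
 [0.5839 0.2543]
 [0.5199 0.2538]] bed [0.55416436 0.18879469] [0.55439224 0.18858367] [0.1006, 0.1306, 0.0996, 0.1304]
yaw 1.6050637907661724 from x [np.float64(0.014190213793421235), np.float64(0.01612704443716834)]
box corner [array([0.65474666, 0.1124526 ]), array([0.64825587, 0.29815955])]
screen far [[ 0.5354 -0.0092]
 [ 0.6273 -0.014 ]] -0.051867440844314015
stop far [[0.5285 0.0086]
 [0.6283 0.0043]] -0.04352274754971548
```

```bash
python3 - <<'E'
import cv2
im=cv2.imread("pics/w2.png")[70:260,465:625]
a=cv2.resize(im,None,fx=3,fy=3,interpolation=cv2.INTER_CUBIC)
cv2.imwrite("pics/c2.png",a)
E
```

```text
(no output)
```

View pics/c2.png

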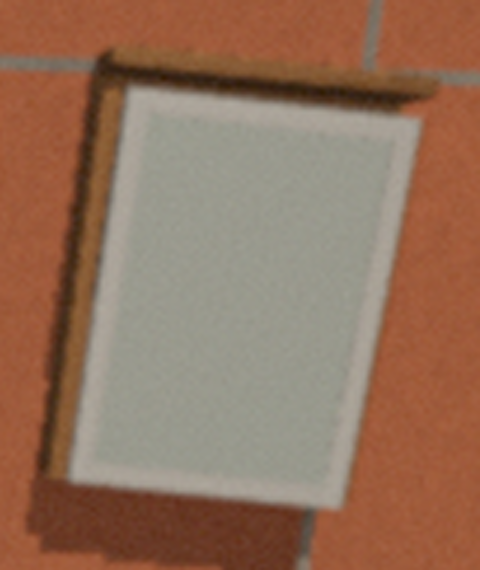

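The crop shows the rack's left top edge from (49,478) to (103,88), and the stop top's far edge from (113,47) to (438,83). The screen's corners are at (70,482), (343,509), (421,118) and (125,86), so it sits slightly to the right on the rack.

```bash
python3 - <<'E'
from h import *
c=dict(np.load("w2.npz"));f=.64
g=lambda p,z: ray(c,(np.array(p)/3+[465,70])*f,z)[:2]
P=np.array([g(p,.026) for p in [(70,482),(343,509),(421,118),(125,86)]])
print(np.round(P,4),P.mean(0));u=(P[2]+P[3]-P[0]-P[1]);print("screen yaw",np.arctan2(u[1],u[0]),"edges",[round(float(np.linalg.norm(P[i]-P[(i+1)%4])),4) for i in range(4)],np.arctan2(*(P[1]-P[0])[::-1]),np.arctan2(*(P[2]-P[3])[::-1]))
a,b=g((49,478),.022),g((103,88),.022);print("left edge",a,b,np.arctan2(*(b-a)[::-1]))
a,b=g((113,47),.028),g((438,83),.028);print("stop far edge",a,b,np.linalg.norm(b-a),np.arctan2(*(b-a)[::-1]),(a+b)/2)
E
```

```text
[[ 0.5307 -0.1294]
 [ 0.621  -0.1353]
 [ 0.6286 -0.0149]
 [ 0.5372 -0.0088]] [ 0.57936692 -0.07207419]
screen yaw 1.5122525984634663 edges [0.0905, 0.1207, 0.0916, 0.1208] -0.06568521695670544 -0.06667277532124229
left edge [ 0.52443726 -0.12882937] [ 0.53136504 -0.00909423] 1.5130016263732076
stop far edge [0.53216902 0.00179041] [ 0.63144238 -0.00500882] 0.0995059269772053 -0.0683831712119731 [ 0.5818057 -0.0016092]
```

```bash
python3 - <<'E'
from h import *
delta([.5645,-.295,.15],1.508)
E
```

```text
t 6.65 pos [0.4396 0.0864 0.3376] rot [-3.1396e+00 -3.0000e-04  1.5993e+00] w 0.0198 F [-0.   0.8 -1.5] g 60.0
shift [-0.3848  0.1144  0.1872] turn [-0.002  -0.0002  0.0913]
```

>>> servo_tool:
  rows:
    - [[-0.032,0.0095,0.0156],[0,0,0],-1]
    - [[-0.064,0.019,0.031],[0,0,0],-1]
    - [[-0.096,0.0285,0.047],[0,0,0],-1]
    - [[-0.128,0.038,0.062],[0,0,0],-1]
    - [[-0.16,0.0475,0.078],[0,0,0],-1]

```text
clock: 7.07
position: [0.4914, -0.0748, 0.2593]
ee_rot: [-3.141, 0.001, 1.597]
contact_force: [0.7, -0.5, -1.3]
grip_width: 0.0194
grasp_force: 60.0
```

>>> servo_tool:
  rows:
    - [[-0.032,0.0095,0.0156],[0,0,0.02],-1]
    - [[-0.064,0.019,0.031],[0,0,0.04],-1]
    - [[-0.096,0.0285,0.047],[0,0,0.06],-1]
    - [[-0.128,0.038,0.062],[0,0,0.08],-1]
    - [[-0.16,0.0475,0.078],[0,0,0.09],-1]

```text
clock: 7.48
position: [0.5428, -0.2336, 0.1807]
ee_rot: [-3.14, 0.001, 1.506]
contact_force: [1.0, 0.6, -1.1]
grip_width: 0.0195
grasp_force: 60.0
```

>>> servo_tool:
  rows:
    - [[-0.03,0.01,0.015],[0,0,0],-1]
    - [[-0.06,0.02,0.03],[0,0,0],-1]
    - [[-0.06,0.02,0.03],[0,0,0],-1]
    - [[-0.06,0.02,0.03],[0,0,0],-1]

```text
clock: 7.82
position: [0.5575, -0.2946, 0.1496]
ee_rot: [-3.137, -0.001, 1.504]
contact_force: [0.3, 0.7, -2.4]
grip_width: 0.0198
grasp_force: 60.0
```

```bash
python3 - <<'E'
from h import *
delta([.5645,-.295,.0345],1.508)
E
```

```text
t 7.82 pos [ 0.5575 -0.2946  0.1496] rot [-3.1371e+00 -6.0000e-04  1.5038e+00] w 0.0198 F [ 0.3  0.7 -2.4] g 60.0
shift [-0.      0.0075  0.1151] turn [-0.0045 -0.0006 -0.0042]
```

>>> servo_tool:
  rows:
    - [[0,0.003,0.028],[0,0,0],-1]
    - [[0,0.006,0.056],[0,0,0],-1]
    - [[0,0.007,0.084],[0,0,-0.003],-1]
    - [[0,0.007,0.115],[0,0,-0.003],-1]
    - [[0,0.007,0.115],[0,0,-0.003],-1]

```text
clock: 8.23
position: [0.5625, -0.2891, 0.0319]
ee_rot: [-3.132, -0.004, 1.514]
contact_force: [-1.5, 0.9, -2.2]
grip_width: 0.0198
grasp_force: 60.0
```

>>> servo_tool:
  rows:
    - [[0,0,0],[0,0,0],-1]
    - [[0,0,0],[0,0,0],-1]

```text
clock: 8.4
position: [0.5681, -0.2909, 0.0393]
ee_rot: [3.14, 0.001, 1.514]
contact_force: [-0.3, 0.0, -1.8]
grip_width: 0.0194
grasp_force: 60.0
```

```bash
python3 - <<'E'
from h import *
delta([.5645,-.295,.0345],1.508)
for n in ("side","wrist"):
    c=cam(n)
    if n=="side":
        im=c["img"][:,:,::-1][150:270,170:330]; cv2.imwrite("pics/s2.png",cv2.resize(im,(800,600),interpolation=cv2.INTER_CUBIC))
    else: cv2.imwrite("pics/w4.png",cv2.resize(c["img"][:,:,::-1],(800,600),interpolation=cv2.INTER_CUBIC)); np.savez("w4.npz",Rw=c["Rw"],tw=c["tw"],intrinsics=c["intrinsics"])
E
```

```text
t 8.4 pos [ 0.5681 -0.2909  0.0393] rot [3.1396e+00 7.0000e-04 1.5138e+00] w 0.0194 F [-0.3  0.  -1.8] g 60.0
shift [-0.0043 -0.0034  0.0048] turn [0.002  0.0007 0.0058]
```

View pics/w4.png

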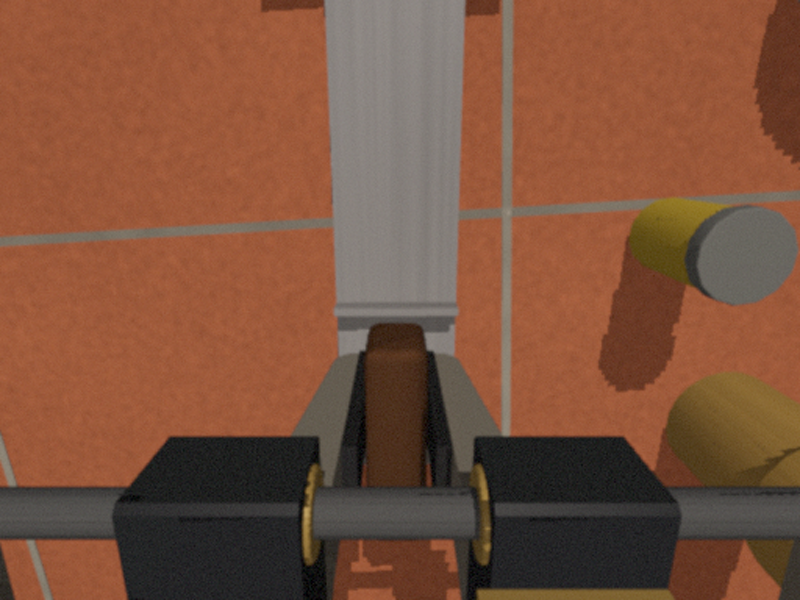

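The wrist view shows the lifter still straight and centred, with the rack's shadow just ahead on both sides of the tip, and canister and lens clear to the right.

```bash
python3 - <<'E'
from h import *
delta([.5645,-.295,.0345],1.508); r.camera("side"); delta([.5645,-.295,.0345],1.508)
print(np.round(r.sense()["dq"],3))
E
```

```text
t 8.5 pos [ 0.5687 -0.2913  0.0402] rot [3.1380e+00 1.6000e-03 1.5137e+00] w 0.0197 F [ 1.3 -0.1 -1. ] g 60.0
shift [-0.0039 -0.004   0.0056] turn [0.0036 0.0016 0.0057]
t 8.55 pos [ 0.5685 -0.2913  0.04  ] rot [3.1381e+00 1.7000e-03 1.5136e+00] w 0.0195 F [ 0.7  0.1 -1.1] g 60.0
shift [-0.0039 -0.0038  0.0055] turn [0.0035 0.0017 0.0056]
[-0.001  0.004  0.005  0.005  0.002 -0.002 -0.002]
```

>>> servo_tool:
  rows:
    - [[0,-0.0035,0.005],[0.003,0.0015,0.005],-1]
    - [[0,-0.0035,0.005],[0.003,0.0015,0.005],-1]
    - [[0,-0.0035,0.005],[0.003,0.0015,0.005],-1]
    - [[0,-0.0035,0.005],[0.003,0.0015,0.005],-1]

```text
clock: 8.88
position: [0.5636, -0.2906, 0.0328]
ee_rot: [-3.139, -0.001, 1.509]
contact_force: [0.7, 0.4, -2.0]
grip_width: 0.0196
grasp_force: 60.0
```

```bash
python3 - <<'E'
from h import *
r.camera("side");delta([.5645,-.295,.0345],1.508)
delta([.5732,-.1578,.0345],1.508)
E
```

```text
t 8.93 pos [ 0.5637 -0.2906  0.0327] rot [-3.1388e+00 -1.3000e-03  1.5087e+00] w 0.0197 F [ 0.  -0.4 -1.5] g 60.0
shift [-0.0044  0.001  -0.0018] turn [-0.0028 -0.0013  0.0007]
t 8.93 pos [ 0.5637 -0.2906  0.0327] rot [-3.1388e+00 -1.3000e-03  1.5087e+00] w 0.0197 F [ 0.  -0.4 -1.5] g 60.0
shift [ 0.1331  0.0012 -0.0016] turn [-0.0028 -0.0013  0.0007]
```

>>> servo_tool:
  rows:
    - [[0.016,0.001,-0.002],[0,0,0],-1]
    - [[0.032,0.001,-0.002],[0,0,0],-1]
    - [[0.048,0.001,-0.002],[0,0,0],-1]
    - [[0.06,0.001,-0.002],[0,0,0],-1]
    - [[0.06,0.001,-0.002],[0,0,0],-1]

```text
clock: 9.35
position: [0.5691, -0.2269, 0.0349]
ee_rot: [-3.139, -0.003, 1.513]
contact_force: [-0.1, 0.7, -1.9]
grip_width: 0.0195
grasp_force: 60.0
```

```bash
python3 - <<'E'
from h import *
r.camera("side");delta([.5732,-.1578,.0345],1.508)
E
```

```text
t 9.4 pos [ 0.5688 -0.2292  0.0348] rot [-3.1387e+00 -1.9000e-03  1.5115e+00] w 0.0198 F [ 0.5 -0.1 -2. ] g 60.0
shift [0.0715 0.0002 0.0004] turn [-0.0029 -0.0019  0.0035]
```

>>> servo_tool:
  rows:
    - [[0.016,0,0],[0,0,0.003],-1]
    - [[0.032,0,0],[0,0,0.003],-1]
    - [[0.048,0,0],[0,0,0.003],-1]
    - [[0.06,0,0],[0,0,0.003],-1]
    - [[0.07,0,0],[0,0,0.003],-1]

```text
clock: 9.82
position: [0.5729, -0.1608, 0.0348]
ee_rot: [-3.139, -0.001, 1.505]
contact_force: [0.1, -0.5, -2.1]
grip_width: 0.0197
grasp_force: 60.0
```

>>> servo_tool:
  rows:
    - [[0,0,0],[0,0,0],-1]
    - [[0,0,0],[0,0,0],-1]

```text
clock: 9.98
position: [0.5728, -0.1612, 0.0348]
ee_rot: [-3.139, -0.001, 1.506]
contact_force: [0.8, -1.4, -1.1]
grip_width: 0.0197
grasp_force: 60.0
```

```bash
python3 - <<'E'
from h import *
c=cam("wrist"); cv2.imwrite("pics/w5.png",cv2.resize(c["img"][:,:,::-1],(800,600),interpolation=cv2.INTER_CUBIC)); np.savez("w5.npz",Rw=c["Rw"],tw=c["tw"],intrinsics=c["intrinsics"])
delta([.5732,-.1578,.0345],1.508)
E
```

```text
t 10.03 pos [ 0.5727 -0.162   0.0347] rot [-3.1385e+00 -5.0000e-04  1.5050e+00] w 0.0197 F [-0.3  0.3 -2.2] g 60.0
shift [0.0042 0.0002 0.0002] turn [-0.003  -0.0005 -0.003 ]
```

View pics/w5.png

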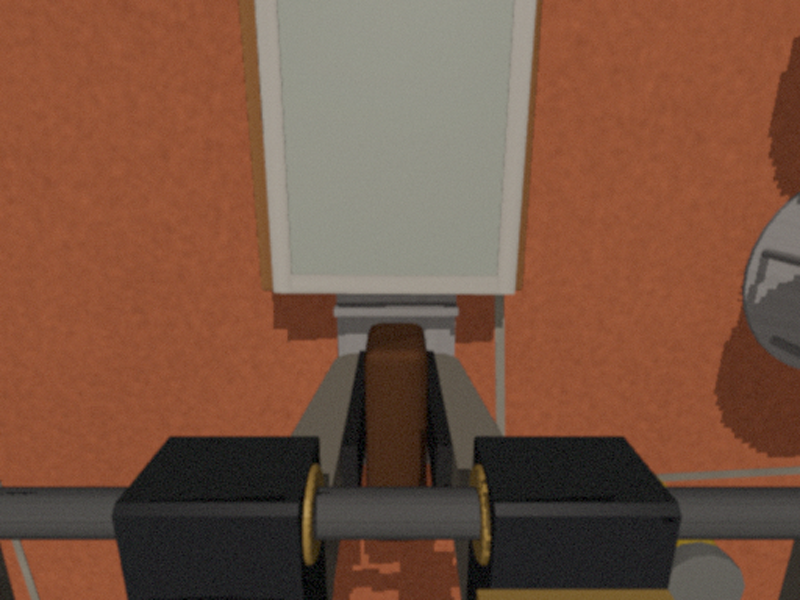

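The wrist view shows the screen centred over the blade (columns 273–517 against blade centre 396), its near edge at row 295 just in front of the lip at row 303. I'll lift now.

>>> servo_tool:
  rows:
    - [[0.001,0,-0.006],[0,0,0],-1]
    - [[0.001,0,-0.012],[0,0,0],-1]
    - [[0.001,0,-0.018],[0,0,0],-1]
    - [[0.001,0,-0.025],[0,0,0],-1]
    - [[0.001,0,-0.032],[0,0,0],-1]

```text
clock: 10.45
position: [0.5729, -0.1603, 0.0676]
ee_rot: [-3.139, -0.001, 1.505]
contact_force: [-0.5, 0.5, -2.6]
grip_width: 0.0199
grasp_force: 60.0
```

>>> servo_tool:
  rows:
    - [[0,0,-0.012],[0,0,0],-1]
    - [[0,0,-0.026],[0,0,0],-1]
    - [[0,0,-0.04],[0,0,0],-1]
    - [[0,0,-0.055],[0,0,0],-1]
    - [[0,0,-0.07],[0,0,0],-1]

```text
clock: 10.87
position: [0.5732, -0.1599, 0.1387]
ee_rot: [-3.139, -0.001, 1.506]
contact_force: [-0.4, 0.2, -2.0]
grip_width: 0.0195
grasp_force: 60.0
```

```bash
python3 - <<'E'
from h import *
delta([.5732,-.1578,.0345],1.6)
c=cam("wrist"); cv2.imwrite("pics/w6.png",cv2.resize(c["img"][:,:,::-1],(800,600),interpolation=cv2.INTER_CUBIC)); np.savez("w6.npz",Rw=c["Rw"],tw=c["tw"],intrinsics=c["intrinsics"])
delta([.5732,-.1578,.0345],1.6)
# screen edges, automatic: bright frame row/cols
g=cv2.cvtColor(c["img"],cv2.COLOR_RGB2HSV)
print(g[100,150:350:4].tolist()[:3])
for row in (60,120,170):
    m=np.where((g[row,:,1]<60)&(g[row,:,2]>110))[0]; print(row,m.min() if len(m) else None,m.max() if len(m) else None,len(m))
for col in (200,230,280,300):
    print(col,[ (i,int(g[i,col,1]),int(g[i,col,2])) for i in range(176,206,2)])
E
```

```text
t 10.87 pos [ 0.5732 -0.1599  0.1387] rot [-3.1394e+00 -1.2000e-03  1.5060e+00] w 0.0195 F [-0.4  0.2 -2. ] g 60.0
shift [2.000e-03 1.000e-04 1.042e-01] turn [-0.0021 -0.0013 -0.094 ]
t 10.92 pos [ 0.5752 -0.1602  0.1419] rot [ 3.1388e+00 -1.0000e-04  1.5058e+00] w 0.0199 F [ 2.3 -0.6 -0.2] g 60.0
shift [ 0.0023 -0.0025  0.1074] turn [ 0.0028  0.     -0.0942]
[[10, 169, 148], [10, 176, 142], [9, 163, 153]]
60 172 335 164
120 41 511 177
170 53 494 195
200 [(176, 27, 163), (178, 28, 165), (180, 30, 161), (182, 29, 159), (184, 68, 127), (186, 178, 93), (188, 176, 94), (190, 155, 105), (192, 158, 97), (194, 156, 100), (196, 176, 103), (198, 172, 98), (200, 185, 99), (202, 173, 96), (204, 179, 100)]
230 [(176, 31, 162), (178, 29, 160), (180, 25, 161), (182, 27, 158), (184, 29, 130), (186, 23, 100), (188, 21, 131), (190, 18, 128), (192, 21, 131), (194, 15, 105), (196, 23, 109), (198, 20, 129), (200, 17, 132), (202, 20, 102), (204, 18, 87)]
280 [(176, 27, 163), (178, 27, 160), (180, 27, 162), (182, 27, 159), (184, 30, 136), (186, 16, 78), (188, 24, 97), (190, 20, 126), (192, 23, 123), (194, 17, 104), (196, 17, 104), (198, 22, 127), (200, 20, 130), (202, 25, 103), (204, 23, 79)]
300 [(176, 27, 159), (178, 26, 158), (180, 27, 159), (182, 27, 158), (184, 34, 149), (186, 64, 127), (188, 64, 128), (190, 70, 128), (192, 71, 130), (194, 63, 129), (196, 68, 128), (198, 63, 130), (200, 63, 129), (202, 63, 130), (204, 59, 125)]
```

>>> servo_tool:
  rows:
    - [[0.006,-0.001,0],[0,0,0],-1]
    - [[0.016,-0.002,0],[0,0,0],-1]
    - [[0.03,-0.004,0],[0,0,0],-1]
    - [[0.046,-0.006,0],[0,0,0],-1]
    - [[0.064,-0.009,0],[0,0,-0.01],-1]

```text
clock: 11.33
position: [0.5674, -0.0935, 0.1359]
ee_rot: [-3.137, -0.002, 1.516]
contact_force: [0.3, -0.5, -2.7]
grip_width: 0.0191
grasp_force: 60.0
```

>>> servo_tool:
  rows:
    - [[0.02,-0.003,0],[0,0,-0.017],-1]
    - [[0.04,-0.006,0],[0,0,-0.034],-1]
    - [[0.06,-0.009,0],[0,0,-0.05],-1]
    - [[0.08,-0.012,0],[0,0,-0.067],-1]
    - [[0.1,-0.015,0],[0,0,-0.083],-1]

```text
clock: 11.75
position: [0.5575, 0.0082, 0.1364]
ee_rot: [-3.137, -0.002, 1.602]
contact_force: [-0.0, 0.0, -1.6]
grip_width: 0.0198
grasp_force: 60.0
```

>>> servo_tool:
  rows:
    - [[0.018,0,0],[0,0,0],-1]
    - [[0.033,0,0],[0,0,0],-1]
    - [[0.045,0,0],[0,0,0],-1]
    - [[0.054,0,0],[0,0,0],-1]
    - [[0.06,0,0],[0,0,0],-1]

```text
clock: 12.17
position: [0.5565, 0.0671, 0.1369]
ee_rot: [-3.138, -0.002, 1.601]
contact_force: [-0.7, 0.0, -2.0]
grip_width: 0.0194
grasp_force: 60.0
```

```bash
python3 - <<'E'
from h import *
r.camera("side")
delta([.5569,.0997,.12],1.60)
E
```

```text
t 12.22 pos [0.5566 0.0677 0.137 ] rot [-3.1383e+00 -2.7000e-03  1.6014e+00] w 0.0196 F [-0.3  1.5 -2.9] g 60.0
shift [0.0319 0.0013 0.0171] turn [-0.0033 -0.0027  0.0014]
```

>>> servo_tool:
  rows:
    - [[0.006,0,0],[0,0,0],-1]
    - [[0.014,0,0.004],[0,0,0],-1]
    - [[0.022,0.001,0.01],[0,0,0],-1]
    - [[0.028,0.001,0.015],[0,0,0],-1]
    - [[0.031,0.001,0.017],[0,0,0],-1]

```text
clock: 12.63
position: [0.5565, 0.0972, 0.119]
ee_rot: [-3.137, -0.002, 1.6]
contact_force: [-0.6, 1.0, -2.4]
grip_width: 0.0197
grasp_force: 60.0
```

>>> servo_tool:
  rows:
    - [[0,0,0],[0,0,0],-1]
    - [[0,0,0],[0,0,0],-1]

```text
clock: 12.8
position: [0.557, 0.0962, 0.1198]
ee_rot: [-3.138, -0.002, 1.599]
contact_force: [0.3, -0.6, -2.1]
grip_width: 0.0197
grasp_force: 60.0
```

```bash
python3 - <<'E'
from h import *
c=cam("wrist"); cv2.imwrite("pics/w7.png",cv2.resize(c["img"][:,:,::-1],(800,600),interpolation=cv2.INTER_CUBIC)); np.savez("w7.npz",Rw=c["Rw"],tw=c["tw"],intrinsics=c["intrinsics"])
delta([.5569,.0997,.12],1.60)
g=cv2.cvtColor(c["img"],cv2.COLOR_RGB2HSV)
for col in (200,300):
    print(col,[ (i,int(g[i,col,1]),int(g[i,col,2])) for i in range(176,206,2)])
E
```

```text
t 12.85 pos [0.5572 0.0959 0.1201] rot [-3.1385e+00 -1.4000e-03  1.5986e+00] w 0.0197 F [-0.5 -0.1 -2.6] g 60.0
shift [ 0.0038 -0.0002  0.0001] turn [-0.0031 -0.0014 -0.0014]
200 [(176, 28, 165), (178, 29, 167), (180, 27, 168), (182, 27, 163), (184, 51, 139), (186, 172, 104), (188, 168, 103), (190, 180, 102), (192, 173, 103), (194, 163, 105), (196, 170, 105), (198, 174, 101), (200, 163, 105), (202, 163, 105), (204, 162, 104)]
300 [(176, 25, 165), (178, 30, 163), (180, 24, 167), (182, 26, 164), (184, 34, 134), (186, 152, 97), (188, 163, 102), (190, 177, 98), (192, 168, 94), (194, 169, 98), (196, 152, 104), (198, 167, 101), (200, 173, 99), (202, 157, 101), (204, 162, 99)]
```

View pics/w7.png

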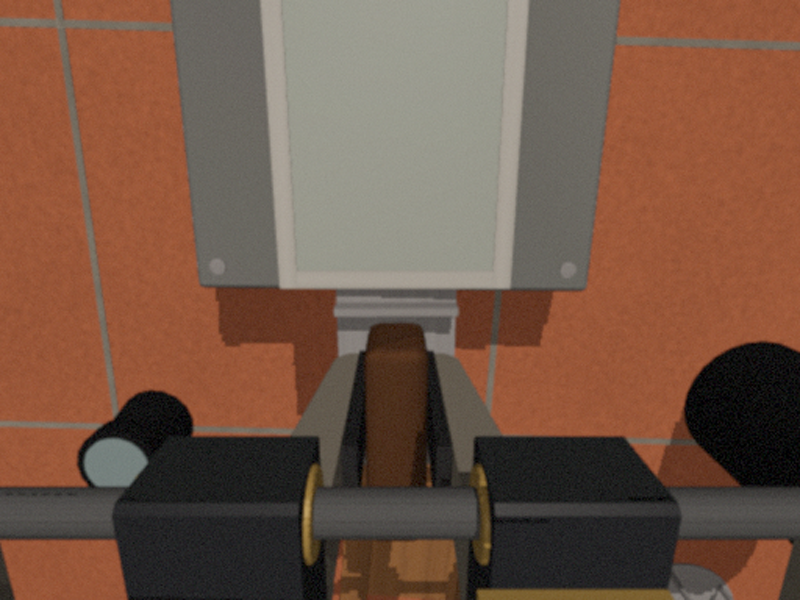

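The wrist view shows the screen carried straight over the light box, near edge at columns 279–512, with the box's near corners at (200,287) and (586,290).

```bash
python3 - <<'E'
from h import *
c=dict(np.load("w7.npz"));f=.64
a,b=[ray(c,np.array(p)*f,.045)[:2] for p in [(200,287),(586,290)]]
u=(b-a)/np.linalg.norm(b-a);n=np.array([-u[1],u[0]]);print("corners",a,b,np.linalg.norm(b-a),"yaw",np.arctan2(n[1],n[0]),"bed",(a+b)/2+.08*n)
P=[ray(c,np.array(p)*f,.1025)[:2] for p in [(279,287),(512,288.5)]]
u=(P[1]-P[0])/np.linalg.norm(P[1]-P[0]);n=np.array([-u[1],u[0]])
print("screen",P,np.linalg.norm(P[1]-P[0]),np.arctan2(n[1],n[0]),(P[0]+P[1])/2+.06*n)
E
```

```text
corners [0.45615634 0.10765329] [0.65414317 0.11201056] 0.19803477112762086 yaw 1.5928006176805087 bed [0.55338955 0.18981256]
screen [array([0.51051266, 0.12395864]), array([0.60207767, 0.1260997 ])] 0.09159003141690435 1.5941749753032557 [0.55489257 0.18501278]
```

>>> servo_tool:
  rows:
    - [[0.002,0,0.004],[0,0,0],-1]
    - [[0.004,-0.001,0.012],[0,0,0],-1]
    - [[0.004,-0.001,0.018],[0,0,0],-1]
    - [[0.004,-0.001,0.023],[0,0,0],-1]
    - [[0.004,-0.001,0.027],[0,0,0],-1]

```text
clock: 13.27
position: [0.5555, 0.1, 0.0922]
ee_rot: [-3.138, -0.002, 1.599]
contact_force: [-0.3, -0.3, -2.3]
grip_width: 0.0198
grasp_force: 60.0
```

>>> servo_tool:
  rows:
    - [[0,0,0.002],[0,0,0],-1]
    - [[0,0,0.004],[0,0,0],-1]
    - [[0,0,0.007],[0,0,0],-1]
    - [[0,0,0.01],[0,0,0],-1]
    - [[0,0,0.012],[0,0,0],-1]

```text
clock: 13.68
position: [0.5561, 0.1003, 0.0811]
ee_rot: [-3.139, -0.002, 1.599]
contact_force: [-0.4, 0.1, -1.9]
grip_width: 0.0195
grasp_force: 60.0
```

```bash
python3 - <<'E'
from h import *
c=cam("wrist"); cv2.imwrite("pics/w8.png",cv2.resize(c["img"][:,:,::-1],(800,600),interpolation=cv2.INTER_CUBIC)); np.savez("w8.npz",Rw=c["Rw"],tw=c["tw"],intrinsics=c["intrinsics"])
delta([.5569,.0997,.08],1.60)
g=cv2.cvtColor(c["img"],cv2.COLOR_RGB2HSV)
for col in (200,300):
    print(col,[ (i,int(g[i,col,1]),int(g[i,col,2])) for i in range(160,200,2)])
E
```

```text
t 13.73 pos [0.5559 0.1001 0.0808] rot [-3.1384e+00 -1.7000e-03  1.5986e+00] w 0.0196 F [ 0.1 -0.6 -1.6] g 60.0
shift [-0.0005  0.001   0.0008] turn [-0.0032 -0.0017 -0.0014]
200 [(160, 22, 149), (162, 19, 147), (164, 20, 152), (166, 24, 149), (168, 21, 149), (170, 20, 150), (172, 21, 149), (174, 19, 150), (176, 28, 155), (178, 28, 165), (180, 26, 165), (182, 29, 167), (184, 32, 166), (186, 27, 162), (188, 38, 93), (190, 38, 67), (192, 15, 69), (194, 19, 68), (196, 15, 68), (198, 26, 69)]
300 [(160, 22, 148), (162, 22, 148), (164, 22, 149), (166, 17, 149), (168, 22, 149), (170, 24, 147), (172, 22, 148), (174, 22, 149), (176, 25, 152), (178, 26, 164), (180, 30, 163), (182, 27, 163), (184, 25, 165), (186, 27, 163), (188, 36, 99), (190, 45, 74), (192, 26, 69), (194, 22, 69), (196, 49, 63), (198, 23, 67)]
```

The screen rests on the rails, with the blade about 8 mm below it, so I'll withdraw straight back.

>>> servo_tool:
  rows:
    - [[-0.012,0,0],[0,0,0],-1]
    - [[-0.03,0,0],[0,0,0],-1]
    - [[-0.05,0,0],[0,0,0],-1]
    - [[-0.07,0,0],[0,0,0],-1]
    - [[-0.09,0,0],[0,0,0],-1]

```text
clock: 14.15
position: [0.5586, 0.0083, 0.0813]
ee_rot: [-3.139, -0.001, 1.598]
contact_force: [0.6, -0.2, -1.6]
grip_width: 0.0197
grasp_force: 60.0
```

```bash
python3 - <<'E'
from h import *
delta([.558,-.08,.08],1.60)
E
```

```text
t 14.15 pos [0.5586 0.0083 0.0813] rot [-3.1391e+00 -1.2000e-03  1.5984e+00] w 0.0197 F [ 0.6 -0.2 -1.6] g 60.0
shift [-0.0882 -0.003   0.0012] turn [-0.0025 -0.0012 -0.0016]
```

>>> servo_tool:
  rows:
    - [[-0.02,0,0],[0,0,0],-1]
    - [[-0.04,0,0],[0,0,0],-1]
    - [[-0.06,0,-0.002],[0,0,0],-1]
    - [[-0.08,0,-0.006],[0,0,0],-1]
    - [[-0.09,0,-0.02],[0,0,0],-1]

```text
clock: 14.57
position: [0.5593, -0.0842, 0.0995]
ee_rot: [-3.135, -0.0, 1.595]
contact_force: [-0.1, -0.6, -1.7]
grip_width: 0.0199
grasp_force: 60.0
```

```bash
python3 - <<'E'
from h import *
delta([.51,-.30,.12],1.65)
c=cam("side");im=c["img"][:,:,::-1][150:390,70:390]; cv2.imwrite("pics/s3.png",cv2.resize(im,(800,600),interpolation=cv2.INTER_CUBIC))
E
```

```text
t 14.57 pos [ 0.5593 -0.0842  0.0995] rot [-3.1350e+00 -5.0000e-04  1.5948e+00] w 0.0199 F [-0.1 -0.6 -1.7] g 60.0
shift [-0.2145 -0.0546 -0.0202] turn [-0.0066 -0.0007 -0.0552]
```

View pics/s3.png

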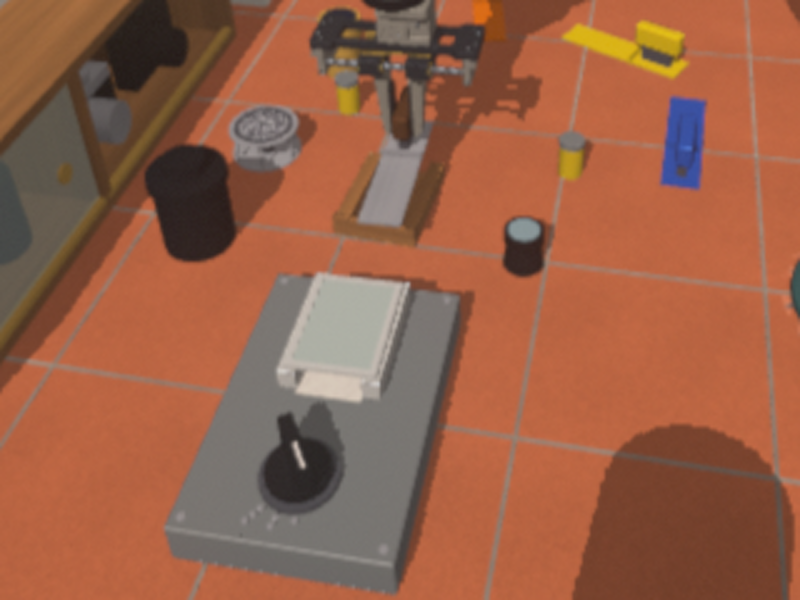

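The side view shows the screen lying straight and flat on the light box rails with the lifter withdrawn over the empty rack; the bystanders stand where they were. Next I'll set the lifter down on the bare table at about (0.52, -0.32).

>>> servo_tool:
  rows:
    - [[-0.035,-0.008,0],[0,0,0],-1]
    - [[-0.074,-0.016,0],[0,0,0],-1]
    - [[-0.113,-0.024,0],[0,0,0],-1]
    - [[-0.152,-0.032,0],[0,0,0],-1]
    - [[-0.19,-0.04,0],[0,0,0],-1]

```text
clock: 15.03
position: [0.5258, -0.2729, 0.1009]
ee_rot: [-3.139, -0.001, 1.599]
contact_force: [0.8, -0.3, -1.4]
grip_width: 0.0194
grasp_force: 60.0
```

>>> servo_tool:
  rows:
    - [[-0.03,-0.004,0.012],[0,0,0],-1]
    - [[-0.045,-0.005,0.03],[0,0,0],-1]
    - [[-0.045,-0.005,0.05],[0,0,0],-1]
    - [[-0.045,-0.005,0.06],[0,0,0],-1]
    - [[-0.045,-0.005,0.06],[0,0,0],-1]

```text
clock: 15.45
position: [0.5207, -0.3146, 0.0382]
ee_rot: [-3.135, -0.005, 1.599]
contact_force: [-0.9, -0.5, -2.1]
grip_width: 0.0194
grasp_force: 60.0
```

```bash
python3 - <<'E'
from h import *
r.camera("side");delta([.52,-.32,.0255],1.6)
E
```

```text
t 15.5 pos [ 0.522  -0.3144  0.0397] rot [-3.1371 -0.0036  1.6001] w 0.0196 F [ 0.5  0.4 -1. ] g 60.0
shift [-0.0056 -0.0021  0.0142] turn [-0.0045 -0.0036  0.0001]
```

>>> servo_tool:
  rows:
    - [[0,0,0.005],[0,0,0],-1]
    - [[0,0,0.009],[0,0,0],-1]
    - [[0,0,0.013],[0,0,0],-1]
    - [[0,0,0.0145],[0,0,0],-1]
    - [[0,0,0.0145],[0,0,0],-1]

```text
clock: 15.92
position: [0.5224, -0.3156, 0.026]
ee_rot: [-3.138, -0.002, 1.599]
contact_force: [0.1, 0.2, -1.5]
grip_width: 0.0199
grasp_force: 60.0
```

```bash
python3 - <<'E'
from h import *
r.camera("side");delta([.52,-.32,.0245],1.6)
E
```

```text
t 15.97 pos [ 0.5225 -0.3157  0.0262] rot [-3.1387e+00 -1.7000e-03  1.5990e+00] w 0.0193 F [ 0.8  0.2 -1.6] g 60.0
shift [-0.0042 -0.0026  0.0017] turn [-0.0029 -0.0017 -0.001 ]
```

Not yet in contact (the force still equals the lifter's weight). I'll press down until it touches, then open.

>>> servo_tool:
  rows:
    - [[0,0,0.001],[0,0,0],-1]
    - [[0,0,0.002],[0,0,0],-1]
    - [[0,0,0.002],[0,0,0],-1]

```text
clock: 16.22
position: [0.5227, -0.3159, 0.0245]
ee_rot: [-3.139, -0.001, 1.599]
contact_force: [0.9, -0.5, 0.1]
grip_width: 0.0198
grasp_force: 60.0
```

>>> servo_tool:
  rows:
    - [[0,0,0],[0,0,0],1]
    - [[0,0,0],[0,0,0],1]
    - [[0,0,0],[0,0,0],1]
    - [[0,0,0],[0,0,0],1]
    - [[0,0,0],[0,0,0],1]

```text
clock: 16.63
position: [0.5224, -0.3158, 0.0242]
ee_rot: [-3.139, -0.002, 1.599]
contact_force: [-1.1, 0.9, -1.2]
grip_width: 0.0513
grasp_force: 0.0
```

>>> servo_tool:
  rows:
    - [[0,0,0],[0,0,0],1]
    - [[0,0,0],[0,0,0],1]
    - [[0,0,0],[0,0,0],1]
    - [[0,0,0],[0,0,0],1]
    - [[0,0,-0.02],[0,0,0],1]

```text
clock: 17.05
position: [0.5199, -0.3146, 0.041]
ee_rot: [-3.133, -0.005, 1.599]
contact_force: [-0.4, -0.9, -0.4]
grip_width: 0.0842
grasp_force: 0.0
```

>>> servo_tool:
  rows:
    - [[0,0,-0.035],[0,0,0],1]
    - [[0,0,-0.075],[0,0,0],1]
    - [[0,0,-0.115],[0,0,0],1]
    - [[0,0,-0.15],[0,0,0],1]
    - [[0,0,-0.185],[0,0,0],1]

```text
clock: 17.47
position: [0.5229, -0.316, 0.2313]
ee_rot: [-3.139, -0.001, 1.599]
contact_force: [0.6, -1.5, -0.2]
grip_width: 0.092
grasp_force: 0.0
```

```bash
python3 - <<'E'
from h import *
delta([.54,.2,.22],1.6)
c=cam("wrist"); np.savez("w9.npz",Rw=c["Rw"],tw=c["tw"],intrinsics=c["intrinsics"],img=c["img"])
g=cv2.cvtColor(c["img"],cv2.COLOR_RGB2HSV)
m=((g[...,1]<60)&(g[...,2]>95)).astype(np.uint8)
n,l,st,ce=cv2.connectedComponentsWithStats(m)
for i in range(1,n):
    if st[i,4]>300:
        pts=np.argwhere(l==i)[:,::-1].astype(np.float32);bx=cv2.boxPoints(cv2.minAreaRect(pts))
        print(st[i].tolist(),np.round([ray(c,p,.003)[:2] for p in bx],3).tolist())
print("expect tip",np.round(proj(c,[.519,-.178,.003])))
E
```

```text
t 17.47 pos [ 0.5229 -0.316   0.2313] rot [-3.1392e+00 -1.3000e-03  1.5990e+00] w 0.092 F [ 0.6 -1.5 -0.2] g 0.0
shift [0.5153 0.0316 0.0119] turn [-0.0024 -0.0013 -0.001 ]
[436, 0, 76, 59, 923] [[0.719, -0.146], [0.743, -0.117], [0.82, -0.17], [0.797, -0.201]]
[467, 0, 45, 45, 1531] [[0.765, -0.167], [0.756, -0.122], [0.805, -0.121], [0.816, -0.166]]
[86, 4, 32, 34, 841] [[0.326, -0.172], [0.33, -0.138], [0.364, -0.137], [0.361, -0.171]]
[124, 30, 218, 282, 5076] [[0.327, -0.525], [0.375, -0.154], [0.619, -0.157], [0.64, -0.531]]
[392, 103, 120, 30, 805] [[0.688, -0.235], [0.832, -0.231], [0.841, -0.265], [0.694, -0.269]]
[263, 154, 10, 51, 444] [[0.534, -0.302], [0.546, -0.301], [0.549, -0.368], [0.537, -0.368]]
[235, 156, 10, 49, 312] [[0.499, -0.305], [0.51, -0.305], [0.512, -0.369], [0.5, -0.369]]
expect tip [254.  48.]
```

The lifter is down and released. Next I'll travel to the dial, predicted at about (0.550, 0.344) with the bar direction at yaw 2.197.

>>> servo_tool:
  rows:
    - [[0.035,0.002,0],[0,0,0],1]
    - [[0.074,0.004,0],[0,0,0],1]
    - [[0.113,0.006,0],[0,0,0],1]
    - [[0.152,0.008,0],[0,0,0],1]
    - [[0.191,0.01,0],[0,0,0],1]

```text
clock: 17.93
position: [0.5273, -0.1233, 0.2294]
ee_rot: [-3.139, -0.001, 1.598]
contact_force: [0.0, 0.7, 0.4]
grip_width: 0.0919
grasp_force: 0.0
```

>>> servo_tool:
  rows:
    - [[0.039,0.002,0],[0,0,0],1]
    - [[0.078,0.004,0],[0,0,0],1]
    - [[0.117,0.006,0],[0,0,0],1]
    - [[0.156,0.008,0],[0,0,0],1]
    - [[0.195,0.01,0],[0,0,0],1]

```text
clock: 18.35
position: [0.5319, 0.072, 0.2298]
ee_rot: [-3.139, -0.001, 1.598]
contact_force: [0.6, -0.7, -0.6]
grip_width: 0.0921
grasp_force: 0.0
```

>>> servo_tool:
  rows:
    - [[0.03,0.002,0],[0,0,0],1]
    - [[0.06,0.004,0],[0,0,0],1]
    - [[0.09,0.006,0],[0,0,0],1]
    - [[0.11,0.008,0],[0,0,0],1]
    - [[0.12,0.01,0],[0,0,0],1]

```text
clock: 18.77
position: [0.538, 0.1941, 0.2299]
ee_rot: [-3.139, -0.003, 1.603]
contact_force: [0.0, -0.0, 0.2]
grip_width: 0.092
grasp_force: 0.0
```

```bash
python3 - <<'E'
from h import *
r.camera("side");delta([.55,.344,.16],2.197)
c=cam("wrist"); np.savez("w10.npz",Rw=c["Rw"],tw=c["tw"],intrinsics=c["intrinsics"],img=c["img"])
print([(np.round(ray(c,d["position"],.085)[:2],3),np.round(d["position"]),round(d["p"],2)) for d in r.recognise("dial",c)])
print("screen",[(np.round(ray(c,d["position"],.071)[:2],3),round(d["p"],2)) for d in r.recognise("screen",c)])
im=c["img"]; g=cv2.cvtColor(im,cv2.COLOR_RGB2GRAY); q=proj(c,[.55,.344,.059]);print("dial px",q)
# dark blob near dial
x,y=np.round(q).astype(int); x0,y0=max(0,x-70),max(0,y-70)
s=g[y0:y+70,x0:x+70]
m=(s<28).astype(np.uint8);n,l,st,ce=cv2.connectedComponentsWithStats(m)
for i in range(1,n):
    if st[i,4]>100:
        p=np.argwhere(l==i)[:,::-1].astype(np.float32)+[x0,y0];print(st[i].tolist(),p.mean(0),cv2.fitEllipse(p.astype(np.float32)))
print(s[::8,::8].tolist())
E
```

```text
t 18.82 pos [0.5384 0.1946 0.23  ] rot [-3.1389 -0.0039  1.6035] w 0.092 F [0.1 1.4 0.5] g 0.0
shift [0.1487 0.0167 0.0705] turn [-0.0014 -0.0046 -0.5935]
[(array([0.549, 0.333]), array([270.,  33.]), 0.83)]
screen [(array([0.551, 0.193]), 0.74), (array([0.55 , 0.284]), 0.66)]
dial px [270.47577135  26.38254515]
[41, 0, 60, 61, 2340] [268.34102564  30.8474359 ] ((269.76104736328125, 28.77174949645996), (48.39641189575195, 51.49235534667969), 168.56582641601562)
[[99, 99, 96, 99, 99, 100, 61, 24, 176, 29, 33, 27, 69, 100, 99, 103, 98, 98], [101, 99, 101, 100, 99, 66, 18, 16, 25, 45, 28, 26, 38, 102, 99, 101, 100, 103], [101, 99, 101, 104, 100, 67, 19, 14, 25, 23, 25, 22, 36, 67, 100, 99, 100, 99], [99, 100, 101, 99, 103, 53, 19, 10, 16, 25, 29, 22, 21, 64, 103, 101, 97, 97], [100, 98, 100, 103, 100, 45, 22, 25, 26, 16, 30, 27, 21, 64, 99, 99, 99, 100], [98, 101, 100, 95, 90, 41, 14, 12, 12, 4, 27, 22, 21, 82, 98, 99, 99, 97], [97, 98, 99, 104, 99, 47, 22, 21, 3, 17, 12, 11, 53, 102, 98, 100, 96, 99], [98, 99, 100, 102, 97, 61, 36, 37, 23, 17, 13, 35, 59, 102, 98, 100, 105, 101], [99, 97, 98, 100, 100, 95, 61, 54, 38, 39, 38, 60, 103, 104, 103, 101, 100, 101], [99, 99, 102, 99, 100, 102, 67, 61, 66, 68, 63, 98, 101, 100, 100, 97, 96, 102], [102, 100, 99, 100, 100, 101, 86, 61, 62, 61, 62, 100, 102, 97, 99, 98, 100, 101], [98, 99, 102, 101, 94, 101, 98, 62, 63, 61, 65, 101, 99, 103, 102, 101, 100, 99]]
```

>>> servo_tool:
  rows:
    - [[0.021,0.003,0.006],[0,0,-0.118],1]
    - [[0.042,0.006,0.012],[0,0,-0.236],1]
    - [[0.063,0.009,0.018],[0,0,-0.354],1]
    - [[0.084,0.012,0.024],[0,0,-0.472],1]
    - [[0.105,0.0145,0.03],[0,0,-0.59],1]

```text
clock: 19.38
position: [0.5516, 0.294, 0.1996]
ee_rot: [-3.14, -0.002, 2.191]
contact_force: [-0.5, 0.2, -0.2]
grip_width: 0.092
grasp_force: 0.0
```

>>> servo_tool:
  rows:
    - [[0,0,0],[0,0,0],1]
    - [[0,0,0],[0,0,0],1]

```text
clock: 19.55
position: [0.5505, 0.2946, 0.1993]
ee_rot: [-3.139, -0.003, 2.186]
contact_force: [-0.0, -1.0, 0.2]
grip_width: 0.0916
grasp_force: 0.0
```

```bash
python3 - <<'E'
from h import *
c=cam("wrist"); delta([.55,.344,.068],2.197); np.savez("w11.npz",Rw=c["Rw"],tw=c["tw"],intrinsics=c["intrinsics"],img=c["img"])
g=cv2.cvtColor(c["img"],cv2.COLOR_RGB2GRAY); q=proj(c,[.55,.344,.059]);print("dial px",q)
w=np.argwhere((g>130)&(np.hypot(*(np.indices(g.shape)-q[::-1][:,None,None]))<45))[:,::-1]
W=np.array([ray(c,p,.095)[:2] for p in w]); 
if len(W)>5:
    e=np.linalg.svd(W-W.mean(0))[2][0];print("white",len(W),W.mean(0),W.min(0),W.max(0),np.arctan2(e[1],e[0])%np.pi)
m=((g<45)&(np.hypot(*(np.indices(g.shape)-q[::-1][:,None,None]))<75)).astype(np.uint8);n,l,st,ce=cv2.connectedComponentsWithStats(m)
i=1+np.argmax(st[1:,4]);print(st[i]);P=np.argwhere(l==i)[:,::-1]
W=np.array([ray(c,p,.057)[:2] for p in P]);print("skirt-plane extents",W.min(0),W.max(0),cv2.minEnclosingCircle(W.astype(np.float32)))
x,y=np.round(q).astype(int);print(g[max(0,y-60):y+60:5,x-60:x+60:5])
E
```

```text
t 19.6 pos [0.5509 0.2937 0.1996] rot [-3.1389e+00 -2.1000e-03  2.1848e+00] w 0.0919 F [-0.8 -0.1 -0.1] g 0.0
shift [0.0414 0.0286 0.1317] turn [-0.0027 -0.0021 -0.0122]
dial px [282.34724236 141.28495236]
white 104 [0.54102549 0.3574834 ] [0.53280017 0.34691999] [0.54932854 0.36801468] 2.1868000883737544
[ 248  110   66   69 3095]
skirt-plane extents [0.51970206 0.30982138] [0.58067228 0.37386441] ((0.5526730418205261, 0.34082740545272827), 0.0345798060297966)
[[105 104 108 106 108 105 108 106 106 105 106 107 108 103 106 105 102 102
  102 103  97 103 100  96]
 [106 104 103 106 105 107 106 105 107 107 103 102 104 105 106 104 103 106
  108 104 109 106 102 103]
 [104 109 108 105 105 104 104 106 103 106 105 106 104 107 104 107 104 101
  105 105 106 110 100 102]
 [106 103 102 105 108 106 103 108 106 105 104 101 104 106 105 106 106 103
  101 106 102 102 107 105]
 [104 104 103 105 105 105 105 109 104 108 108 103 103 101 102 111 118 106
  105 102 110 104 108 102]
 [107  99 103 104 106 104 103 106 106  92  62  64  64  67  66  79 105 103
  109 107 105 106 104  99]
 [104 105 106 105 104 104 10
[... 1090 characters left out ...]
06 105  96  67  66  66  58  41  12   9   0  24  21  19  30  70  97
  106 105 103 104 102 100]
 [106 108 102 103  69  66  68  68  64  44  47  14  24  21  26  75 101 104
  102 103 102 101 102 102]
 [104 106 102 104  65  66  68  69  70  68  64  46  12   9  22 100 102 103
  104 104 101  99 104 103]
 [107 104 106 101  68  68  67  70  68  65  70 103 106 103 100 101 101 106
  102 105  99 101 104 102]
 [107  98 107 104  64  66  69  65  66  67 107 104 104 103 103  98 103 100
  102 102 105 102 100 104]
 [103 103 107 105  65  68  70  65  65 101 101 104 102 104 104 103 102 103
  101 100 105 101 100  96]
 [121 106 103 103  67  67  70  70 102 104 105 102 103 101 103 101 102 102
  100 103 105 104  99 101]]
```

The white line gives a dial centre of about (0.550, 0.344) and a bar yaw of 2.19, matching the prediction. Now down onto it.

>>> servo_tool:
  rows:
    - [[0.014,0.01,0.02],[0,0,-0.003],1]
    - [[0.028,0.02,0.045],[0,0,-0.006],1]
    - [[0.041,0.0285,0.07],[0,0,-0.006],1]
    - [[0.041,0.0285,0.09],[0,0,-0.006],1]
    - [[0.041,0.0285,0.1],[0,0,-0.006],1]

```text
clock: 20.02
position: [0.5492, 0.3435, 0.0978]
ee_rot: [-3.137, -0.002, 2.192]
contact_force: [-0.8, -0.7, 0.7]
grip_width: 0.0917
grasp_force: 0.0
```

```bash
python3 - <<'E'
from h import *
r.camera("side");delta([.55,.344,.068],2.19)
E
```

```text
t 20.07 pos [0.549  0.3426 0.0968] rot [-3.1349e+00 -1.6000e-03  2.1917e+00] w 0.0915 F [-1.  -1.4 -1.2] g 0.0
shift [0.0005 0.0018 0.0288] turn [-0.0067 -0.0016  0.0017]
```

>>> servo_tool:
  rows:
    - [[0,0.001,0.01],[0,0,0],1]
    - [[0,0.001,0.02],[0,0,0],1]
    - [[0,0.001,0.029],[0,0,0],1]
    - [[0,0.001,0.029],[0,0,0],-1]
    - [[0,0.001,0.029],[0,0,0],-1]
  newtons: 40

```text
clock: 20.48
position: [0.5503, 0.3462, 0.071]
ee_rot: [-3.14, -0.003, 2.194]
contact_force: [0.4, 0.2, -0.2]
grip_width: 0.0806
grasp_force: 0.0
```

>>> servo_tool:
  rows:
    - [[0,0,0],[0,0,0],-1]
    - [[0,0,0],[0,0,0],-1]
    - [[0,0,0],[0,0,0],-1]
    - [[0,0,0],[0,0,0],-1]
    - [[0,0,0],[0,0,0],-1]

```text
clock: 20.9
position: [0.5504, 0.3467, 0.0715]
ee_rot: [-3.141, -0.003, 2.195]
contact_force: [0.5, -0.3, -0.0]
grip_width: 0.0472
grasp_force: 0.0
```

>>> servo_tool:
  rows:
    - [[0,0,0],[0,0,0],-1]
    - [[0,0,0],[0,0,0],-1]
    - [[0,0,0],[0,0,0],-1]
    - [[0,0,0],[0,0,0],-1]
    - [[0,0,0],[0,0,0],-1]

```text
clock: 21.32
position: [0.5492, 0.3458, 0.071]
ee_rot: [-3.137, -0.003, 2.194]
contact_force: [-9.2, -6.0, 6.8]
grip_width: 0.014
grasp_force: 4.9
```

```bash
python3 - <<'E'
from h import *
delta([.55,.344,.068],2.19);print(r.sense()["ft_torque"])
E
```

```text
t 21.32 pos [0.5492 0.3458 0.071 ] rot [-3.1368e+00 -2.6000e-03  2.1944e+00] w 0.014 F [-9.2 -6.   6.8] g 4.9
shift [-0.002  -0.0004  0.003 ] turn [-0.0048 -0.0026  0.0044]
[-1.46126754  1.82179436 -0.04347675]
```

>>> servo_tool:
  rows:
    - [[-0.001,-0.0005,0],[0,0,0],-1]
    - [[-0.001,-0.0005,0],[0,0,0.05],-1]
    - [[-0.001,-0.0005,0],[0,0,0.1],-1]
    - [[-0.001,-0.0005,0],[0,0,0.17],-1]
    - [[-0.001,-0.0005,0],[0,0,0.25],-1]
  newtons: 60

```text
clock: 21.73
position: [0.5494, 0.3459, 0.071]
ee_rot: [-3.138, -0.003, 1.943]
contact_force: [-2.8, 0.5, 0.9]
grip_width: 0.0136
grasp_force: 60.0
```

```bash
python3 - <<'E'
from h import *
r.camera("side");delta([.55,.344,.071],2.19-1.24);print(r.sense()["ft_torque"])
E
```

```text
t 21.78 pos [0.5494 0.3459 0.0711] rot [-3.1384e+00 -3.0000e-03  1.9385e+00] w 0.0136 F [-3.1  0.6  0.8] g 60.0
shift [-0.002  -0.0002  0.0001] turn [-0.0044 -0.0012  0.9885]
[0.14579439 0.63510474 0.02394498]
```

>>> servo_tool:
  rows:
    - [[0,0,0],[0,0,0.08],-1]
    - [[0,0,0],[0,0,0.17],-1]
    - [[0,0,0],[0,0,0.26],-1]
    - [[0,0,0],[0,0,0.35],-1]
    - [[0,0,0],[0,0,0.44],-1]

```text
clock: 22.2
position: [0.5501, 0.346, 0.0711]
ee_rot: [-3.138, -0.002, 1.503]
contact_force: [-0.9, 1.5, -0.3]
grip_width: 0.0135
grasp_force: 60.0
```

>>> servo_tool:
  rows:
    - [[0,0,0],[0,0,0.09],-1]
    - [[0,0,0],[0,0,0.18],-1]
    - [[0,0,0],[0,0,0.27],-1]
    - [[0,0,0],[0,0,0.36],-1]
    - [[0,0,0],[0,0,0.45],-1]

```text
clock: 22.62
position: [0.5507, 0.3458, 0.0711]
ee_rot: [-3.139, -0.001, 1.053]
contact_force: [0.5, 0.6, -1.3]
grip_width: 0.0134
grasp_force: 60.0
```

```bash
python3 - <<'E'
from h import *
r.camera("side");delta([.55,.344,.071],2.19-1.24);print(r.sense()["ft_torque"])
E
```

```text
t 22.67 pos [0.5508 0.3457 0.0711] rot [-3.1389e+00 -8.0000e-04  1.0487e+00] w 0.0138 F [ 0.6  1.5 -2. ] g 60.0
shift [-0.0019  0.0002  0.0001] turn [-0.0027 -0.0006  0.0987]
[ 0.20725602 -0.11779784  0.01441835]
```

>>> servo_tool:
  rows:
    - [[0,0,0],[0,0,0.05],-1]
    - [[0,0,0],[0,0,0.1],-1]
    - [[0,0,0],[0,0,0.11],-1]
    - [[0,0,0],[0,0,0.11],-1]
    - [[0,0,0],[0,0,0.11],-1]

```text
clock: 23.08
position: [0.5509, 0.3456, 0.0711]
ee_rot: [-3.139, -0.0, 0.947]
contact_force: [2.0, 0.4, -3.3]
grip_width: 0.0133
grasp_force: 60.0
```

```bash
python3 - <<'E'
from h import *
c=cam("wrist");delta([.55,.3455,.071],2.19-1.24);s=r.sense();print(s["ft_torque"],np.round(s["tau"],2))
g=cv2.cvtColor(c["img"],cv2.COLOR_RGB2GRAY)
th=s["ee_rot"][2]; d=np.array([np.cos(th),np.sin(th)])
for k in (10,15,20,25,29,33):
    p=proj(c,[*(s["position"][:2]+d*k/1000),.095]);y,x=int(round(p[1])),int(round(p[0]));print(k,np.round(p,1),g[y,x-12:x+13].tolist())
q=proj(c,[.55,.3445,.095]);hsv=cv2.cvtColor(c["img"],cv2.COLOR_RGB2HSV)
w=np.argwhere((g>130)&(hsv[...,1]<40)&(np.hypot(*(np.indices(g.shape)-q[::-1][:,None,None]))<90))[:,::-1]
W=np.array([ray(c,p,.095)[:2] for p in w]);print(len(W))
if len(W)>5:
    e=np.linalg.svd(W-W.mean(0))[2][0];print("white",W.mean(0),W.min(0),W.max(0),np.arctan2(e[1],e[0])%np.pi)
S=cam("scene");print("screen side est",[ (np.round(ray(S,d["position"],.071)[:2],3),round(d["p"],2)) for d in r.recognise("screen",S)])
E
```

```text
t 23.13 pos [0.5509 0.3456 0.0711] rot [-3.1386e+00 -5.0000e-04  9.4680e-01] w 0.0135 F [ 1.6  1.4 -3.5] g 60.0
shift [-0.0006 -0.0006  0.0001] turn [-0.003  -0.0005 -0.0032]
[ 0.23312074 -0.59514511  0.18312154] [ 4.000e-02 -5.762e+01 -6.790e+00 -1.948e+01 -3.500e-01  6.100e-01
 -1.500e-01]
10 [252.4 241.1] [28, 26, 27, 28, 27, 21, 34, 28, 29, 59, 131, 186, 193, 192, 192, 187, 155, 86, 27, 25, 25, 31, 20, 19, 24]
15 [252.4 231.9] [19, 24, 24, 16, 29, 36, 22, 27, 34, 78, 147, 187, 191, 191, 190, 186, 154, 83, 29, 20, 26, 14, 32, 13, 19]
20 [252.4 222.6] [28, 27, 31, 32, 28, 23, 20, 32, 30, 77, 147, 183, 189, 189, 189, 185, 152, 83, 18, 26, 26, 26, 29, 23, 15]
25 [252.4 213.1] [28, 33, 23, 24, 24, 27, 36, 20, 28, 80, 149, 188, 195, 192, 193, 187, 157, 84, 33, 19, 27, 17, 28, 21, 20]
29 [252.4 205.4] [14, 21, 26, 26, 17, 21, 10, 23, 21, 22, 21, 27, 18, 20, 19, 16, 15, 14, 17, 15, 24, 13, 14, 9, 16]
33 [252.4 197.6] [23, 14, 26, 23, 19, 21, 18, 23, 19, 18, 16, 2, 16, 9, 12, 14, 20, 17, 10, 20, 16, 23, 9, 6, 16]
368
white [0.55882051 0.35944847] [0.55056508 0.34499403] [0.56789406 0.39085593] 1.4503174577879014
screen side est [(array([0.545, 0.2  ]), 0.93)]
```

```bash
python3 -c "
from h import *
r.camera('side');delta([.55,.3455,.071],.95);print(r.job_done())"
```

```text
t 23.28 pos [0.5509 0.3456 0.0711] rot [-3.1385e+00 -5.0000e-04  9.4560e-01] w 0.0137 F [ 1.8  0.8 -2.8] g 60.0
shift [-0.0006 -0.0006  0.0001] turn [-0.0031 -0.0005 -0.0044]
the job is handed in; nothing more can be done
None
```

I handed the job in at about 23 s, with no verdict shown: the screen lies on the light box rails, the lifter is flat on the bare table and let go, and the fingers hold the dial at about 1.25 rad.

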